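# Register a carrier of specimen pots and start the loading station

## Robot

A 6-joint arm with a two-finger parallel gripper is mounted at the origin on the work surface. World frame = base frame: x ahead of the robot, y to its left, z up, the work surface at z = 0. Lengths are in m, angles in rad, forces in N, time in s.
With the tool pointing down it reaches from about 0.275 to 0.85 m from the base axis. Payload 19 kg.
Tool frame: the origin (TCP) lies between the finger pads; the fingertips stand manip.tip_reach ahead of it and the grasp point (between the pads) lies 11 mm behind it (manip.tip_reach is the distance from the TCP to the fingertips, in m); z points along the fingers, y is the direction in which the jaws open and shut (so a half turn about z gives the same grasp; the last joint's range is limited). The gripper opens to 85 mm and grips with 20 to 120 N. Pads are 22 mm wide; open, the fingers measure 114 mm over their backs; the gripper's body (76 mm by 85 mm) begins 54 mm behind the grasp point. The pads swing forward as they close: fully open they stand 13 mm farther back than shut.
Start: joints at [-1.283, 0.15, 1.437, -0, 1.554, -0.134], TCP at [0.235, -0.525, 0.239] pointing down, gripper open.
Joint ranges: [-2.8, 2.8], [-0.68, 2.1], [0.12, 2.68], [-1.39, 4.53], [0.16, 2.79], [-2.81, 2.81]. Speed limits (rad/s): [1.89, 1.89, 2.22, 3.01, 3.01, 3.01].

## Interface

Orientations are given as a rotation vector (axis times angle).
In Python, from rig import manip gives the robot as it stands.
- The arm moves only by the tool move_arm, never from a script. Its argument "steps" is a list of rows, each a list of 2 entries, a list of its own where there are three numbers: the shift along the world's x, y, z in mm, then the turn about the world's z in rad. A call has 1 to 8 rows; each row shifts and turns the pose as measured when the row begins; what a row does not reach is not made up. A row lasts 1/8 s, in which the tool goes at most 62.5 mm and 10.7 degrees, less where a joint would pass 70% of its speed; a pose out of reach is approached as far as the arm can. A call with a gripper value outside its range is refused whole. "grip" is the finger opening in mm, from 0 to 85.4, set as the call begins (left out, the last holds). The fingers move at their own pace and stop on an object; "grip_force" is the grip in N (left out, the last holds). Time passes only in rows, so rows that do not move let the fingers close. It gives the time, the measured TCP pose, the force and the opening at its end, in the units of the state.
- manip.observe(): the state, without advancing time (a new reading comes with each control period).
- manip.read_camera(name): name is "scene" or "top" or "wrist"; returns the picture (420x560x3 uint8, blue, green, red); there is no depth.
- manip.camera_model(name): a dict with "intrinsics" (3x3 intrinsics, pixels), "dist_coeffs" ([k1, k2, p1, p2, k3] as OpenCV has them; the pictures are not rectified), "cam_to_world" (4x4, takes a point from camera to world coordinates). Camera axes: x right, y down, z forward; pixel columns grow to the right and rows downward; lengths in m; the calibration is good to about 2 mm. A picture is of the moment at which its call begins: read the wrist's pose just before it. camera_model takes no time and is no camera call; for the wrist camera it gives the pose at the moment of the call.
- manip.job_done(): hands the job in, once; it reports no verdict.
The state is a dict: "time": time; "joints": joint angles; "joint_velocities": joint speeds; "joint_efforts": joint torques, N m; "ee_pos": TCP position; "eef_rot": TCP orientation; "force": force on the tool from outside, world axes, zero at the start; "torque": the same for the moment, N m; "opening": finger opening in m.
Only numpy, scipy, OpenCV 4.12 (cv2) and the standard library are available. Lean on these libraries where they do the work, as an engineer would, in place of code of your own. Each camera call takes 0.05 s, during which the arm holds its last target.

## Task

Stand every small white-capped specimen pot in its own place of the round carrier, then lift the carrier by its knob and show its four sides one after another, squarely and for about half a second each, to the code scanner's window, beginning with the side that has the tab and turning the carrier clockwise (seen from above) a quarter at a time. Set the carrier down in the middle of the station's round black plate, roll the station's thumbwheel ridge by ridge until the number on top is the number of pots in the carrier, and last of all press the start key fully down and let it go. Leave the amber reagent bottle and the big jar standing.

Things in the scene. Friction and masses are not known exactly. Their poses are not given: they have to be found in the camera images.
- pot1: one of up to four alike specimen pots (two to four are there): white cylinder 32 mm across and 64 mm tall, white screw cap as wide as the body, paper code label all round; 50 g, the lower half full. Origin at the centre of its underside, z up its axis. At first it stands on the bench.
- pot2: one of up to four alike specimen pots (two to four are there): white cylinder 32 mm across and 64 mm tall, white screw cap as wide as the body, paper code label all round; 50 g, the lower half full. Origin at the centre of its underside, z up its axis. At first it stands on the bench.
- pot3: one of up to four alike specimen pots (two to four are there): white cylinder 32 mm across and 64 mm tall, white screw cap as wide as the body, paper code label all round; 50 g, the lower half full. Origin at the centre of its underside, z up its axis. At first it stands on the bench.
- pot4: one of up to four alike specimen pots (two to four are there): white cylinder 32 mm across and 64 mm tall, white screw cap as wide as the body, paper code label all round; 50 g, the lower half full. Origin at the centre of its underside, z up its axis. At first it stands on the bench.
- carrier: loose round steel carrier for four pots, about 0.26 kg: base disc 124 mm across, 6 mm thick, with a flat tab (18 mm wide, sticking out 11 mm) on its first side; centre post 12 mm thick with a black round grip knob 27 mm across, 86 to 106 mm above the underside. Origin at the centre of its underside, z up, x towards the tab. Places at +x, +y, -x, -y. On the bench at first, turned any way.
- cell1 (a point): centre of the floor of the carrier's place 1, 36 mm from the carrier's axis and 6 mm above its underside (carrier +x). The place has diagonal walls at both sides, a hub behind it and a bar before it, all up to 34 mm above the underside; a pot has about 6 mm play. Put it in from above with the fingers left and right of the radius, as the post stands behind.
- cell2 (a point): centre of the floor of the carrier's place 2, 36 mm from the carrier's axis and 6 mm above its underside (carrier +y). The place has diagonal walls at both sides, a hub behind it and a bar before it, all up to 34 mm above the underside; a pot has about 6 mm play. Put it in from above with the fingers left and right of the radius, as the post stands behind.
- cell3 (a point): centre of the floor of the carrier's place 3, 36 mm from the carrier's axis and 6 mm above its underside (carrier -x). The place has diagonal walls at both sides, a hub behind it and a bar before it, all up to 34 mm above the underside; a pot has about 6 mm play. Put it in from above with the fingers left and right of the radius, as the post stands behind.
- cell4 (a point): centre of the floor of the carrier's place 4, 36 mm from the carrier's axis and 6 mm above its underside (carrier -y). The place has diagonal walls at both sides, a hub behind it and a bar before it, all up to 34 mm above the underside; a pot has about 6 mm play. Put it in from above with the fingers left and right of the radius, as the post stands behind.
- side1 (a point): middle of the carrier's first side (the one with the tab): on the rim, 62 mm from the axis, 34 mm above the underside, on the carrier's +x. Turning the carrier clockwise (seen from above) brings sides 1, 2, 3, 4 before the scanner in that order.
- side2 (a point): middle of the carrier's second side: on the rim, 62 mm from the axis, 34 mm above the underside, on the carrier's +y. Turning the carrier clockwise (seen from above) brings sides 1, 2, 3, 4 before the scanner in that order.
- side3 (a point): middle of the carrier's third side: on the rim, 62 mm from the axis, 34 mm above the underside, on the carrier's -x. Turning the carrier clockwise (seen from above) brings sides 1, 2, 3, 4 before the scanner in that order.
- side4 (a point): middle of the carrier's fourth side: on the rim, 62 mm from the axis, 34 mm above the underside, on the carrier's -y. Turning the carrier clockwise (seen from above) brings sides 1, 2, 3, 4 before the scanner in that order.
- scanner: white code scanner on a fixed stand, 141 mm tall; origin at the underside of its base, z up. It looks horizontally along its own -x.
- scanner_window (a point): centre of the scanner's dark window, 112 mm above the bench, with the scanner's axes (it looks along -x). It reads what is held 3 to 12 cm in front of it at its own height; 7 to 8 cm leaves room to turn the carrier.
- station: fixed loading station: white box 200 mm (x) by 285 mm (y) in plan; on its +y part a deck 24 mm high with the carrier plate, on its -y part (95 mm wide) a control pod 60 mm high with the thumbwheel (robot side) and the start key. Origin on the bench, z up.
- plate_center (a point): centre of the top of the round black carrier plate, 140 mm across, 30 mm above the bench
- wheel_top (a point): fixed point: the highest point that the thumbwheel's ridge tips pass, 78 mm above the bench, 38 mm above the axle, which lies along the station's y. Wheel 28 mm wide, drum radius 29 mm, 10 ridges 3.5 mm thick out to radius 38 mm; it stands 18 mm out of the pod. At rest the two top ridges lie 11.7 mm before and behind this point (18 degrees), the shown number between them.
- wheel (a joint): angle of the thumbwheel, rad: 0.628 (36 degrees) a number; 0 shows numeral 0, 1.257 numeral 2. It grows when its top is pushed to the station's +x (away from the robot). A sprung ball clicks it into each number: about 5 N at the ridge to go on to the next, past half way it goes by itself. Turns both ways between 0 and 9; shows 0 or 1 at first.
- start_top (a point): centre of the top of the round grey start key, 26 mm across, about 82 mm above the bench
- start (a joint): travel of the start key, m: 0 up, 0.006 fully down; springs back, 5 N fully down
- reagent: amber reagent bottle, 56 mm across, 100 mm tall, standing; not part of the job
- jar: big white-capped jar, 72 mm across, 75 mm tall, standing; not part of the job

How it is judged:
By the outcome, as a careful person would: the job done as asked, in the order asked, and still so for the second after the job is handed in, with the robot touching nothing.
Of pot2, pot3, pot4 only 1 to 3 are there at a start; the rules pass over those that are not, and their reading is None.
At some moment in a run one of carrier may be knocked a few centimetres aside while the robot is not near it.
It also fails if it takes over 210 s, if anything falls off the work surface, if the arm or the gripper's body presses on something with over 40 N, if the wrist force passes 120 N, or if a joint passes its speed limit or range.

## Working session

There is one attempt and no reset: what is moved stays moved. The work goes in short steps, Python scripts to look and compute and a tool call to move; the robot and the scene stay as the last step left them, time stands still between calls to the robot, and variables do not carry over. Pictures are saved under pics/ and viewed, and the job is handed in when it is done.

Besides the shell and the picture viewer there is one more tool, called after "Emit:" as name(argument=value, ...) on one line, values as JSON. move_arm: Moves the arm, as the interface text tells. Its arguments: {"type":"object","properties":{"steps":{"type":"array","items":{"type":"array"}},"grip":{"type":"number"},"grip_force":{"type":"number"}},"required":["steps"]}

```bash
ls; mkdir -p pics; python3 - <<'E'
from rig import manip
import cv2,numpy as np
print(manip.observe(), manip.tip_reach)
for n in("scene","top","wrist"):
    m=manip.camera_model(n);print(n,m)
    cv2.imwrite(f"pics/{n}0.png",manip.read_camera(n))
E
```

```text
pics
{'time': 0.0, 'joints': array([-1.28300859e+00,  1.50970638e-01,  1.43799452e+00,  4.37577838e-05,
        1.55379107e+00, -1.34009980e-01]), 'joint_velocities': array([-0.00061589, -0.00061754, -0.00167608,  0.00080099, -0.00018998,
        0.00085479]), 'joint_efforts': array([-1.81376046e-03, -7.13050675e+01, -5.70868671e+01, -2.47166581e-04,
        8.86438909e-03, -5.34219760e-05]), 'ee_pos': array([ 0.23533192, -0.52439514,  0.23870238]), 'eef_rot': array([-3.07084737e+00, -6.57412880e-01,  7.18471083e-05]), 'force': array([ 0.48207024, -0.98749034,  0.2810359 ]), 'torque': array([0.01108202, 0.01431206, 0.00326645]), 'opening': 0.08557318054996518} 0.008
scene {'intrinsics': array([[525.31053745,   0.        , 285.04642172],
       [  0.        , 525.31053745, 220.05421563],
       [  0.        ,   0.        ,   1.        ]]), 'dist_coeffs': array([-0.01429235,  0.        ,  0.        ,  0.        ,  0.        ]), 'cam_to_world': array([[ 0.81872798,  0.43374082, -0.37623583,  0.99657414],
       [ 0.57409729, -0.60715386,  0.54934187, -0.70510381],
       [ 0.00983896, -
[... 453 characters left out ...]
99965162,  0.02457688, -0.00962421, -0.02808439],
       [ 0.00489644, -0.18562555, -0.98260836,  1.48638785],
       [ 0.        ,  0.        ,  0.        ,  1.        ]])}
wrist {'intrinsics': array([[374.51657426,   0.        , 281.33141253],
       [  0.        , 374.51657426, 202.6311133 ],
       [  0.        ,   0.        ,   1.        ]]), 'dist_coeffs': array([-0.03366943,  0.        ,  0.        ,  0.        ,  0.        ]), 'cam_to_world': array([[ 0.40944583, -0.86925355, -0.27704219,  0.30546017],
       [-0.91233171, -0.39085169, -0.1220074 , -0.49310276],
       [-0.00222704,  0.3027098 , -0.95308018,  0.37407752],
       [ 0.        ,  0.        ,  0.        ,  1.        ]])}
```

View pics/scene0.png

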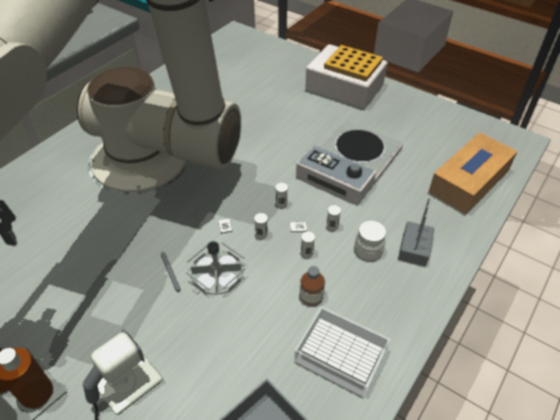

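View pics/top0.png

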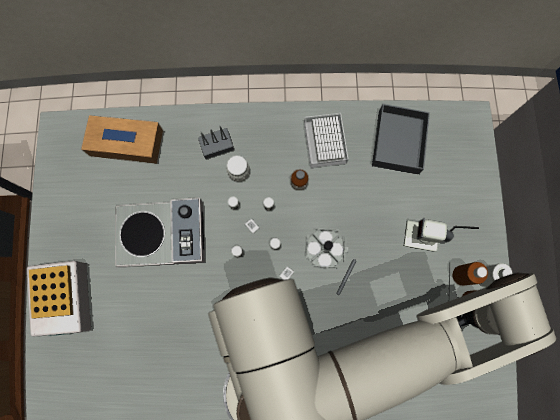

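View pics/wrist0.png

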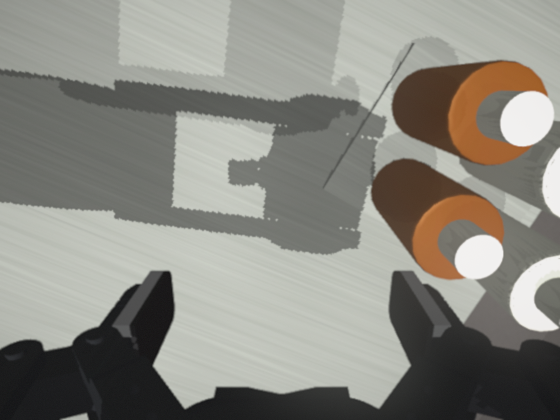

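The top view shows four pots (about (233,202), (269,203), (237,251) and (275,243)), the carrier at (325,248), the station at (160,232) and the scanner at (430,232). I'll zoom in before measuring.

```bash
cat > h.py <<'E'
import cv2,numpy as np
from rig import manip
def ray(n,uv,m=None):
    m=m or manip.camera_model(n)
    p=cv2.undistortPoints(np.array([[uv]],float),m["intrinsics"],m["dist_coeffs"])[0,0]
    T=m["cam_to_world"];d=T[:3,:3]@np.array([p[0],p[1],1]);return T[:3,3],d
def cast(n,uv,z,m=None):
    o,d=ray(n,uv,m);return o+d*(z-o[2])/d[2]
def proj(n,P,m=None):
    m=m or manip.camera_model(n);T=np.linalg.inv(m["cam_to_world"])
    return cv2.projectPoints(np.array([P],float),cv2.Rodrigues(T[:3,:3])[0],T[:3,3],m["intrinsics"],m["dist_coeffs"])[0][0,0]
def crop(img,x0,y0,x1,y1,s,f):
    c=cv2.resize(img[y0:y1,x0:x1],None,fx=s,fy=s,interpolation=cv2.INTER_CUBIC);cv2.imwrite(f,c)
E
python3 - <<'E'
from h import *
t=cv2.imread('pics/top0.png');s=cv2.imread('pics/scene0.png')
crop(t,210,170,360,282,5,'pics/t1.png')
crop(t,100,180,220,270,6,'pics/t2.png')
crop(t,390,200,500,280,6,'pics/t3.png')
crop(s,150,170,400,310,3,'pics/s1.png')
crop(s,70,320,170,420,6,'pics/s2.png')
E
```

```text
(no output)
```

View pics/t1.png

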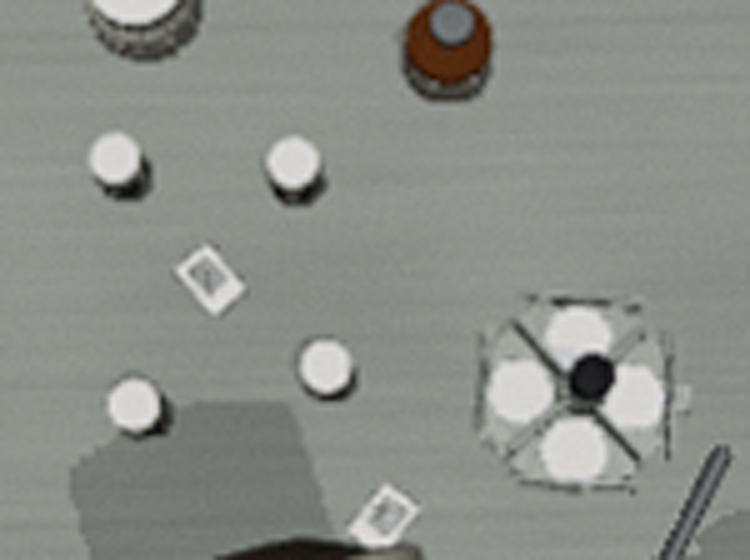

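View pics/t2.png

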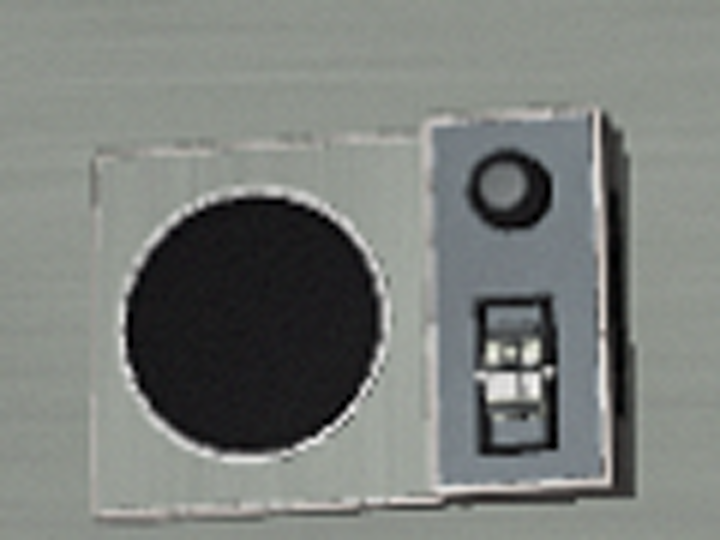

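View pics/t3.png

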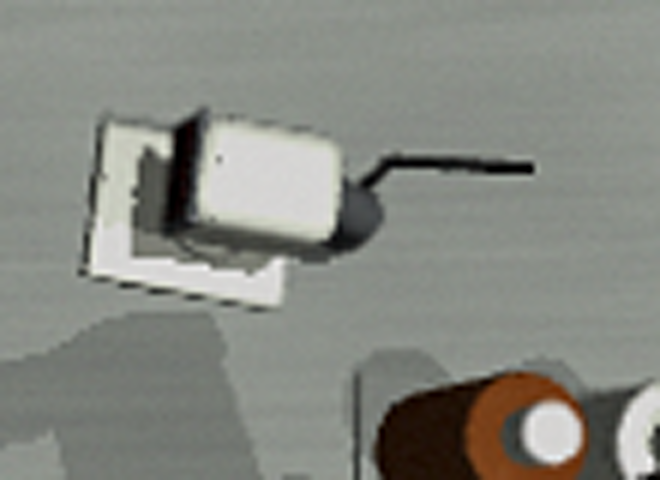

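View pics/s1.png

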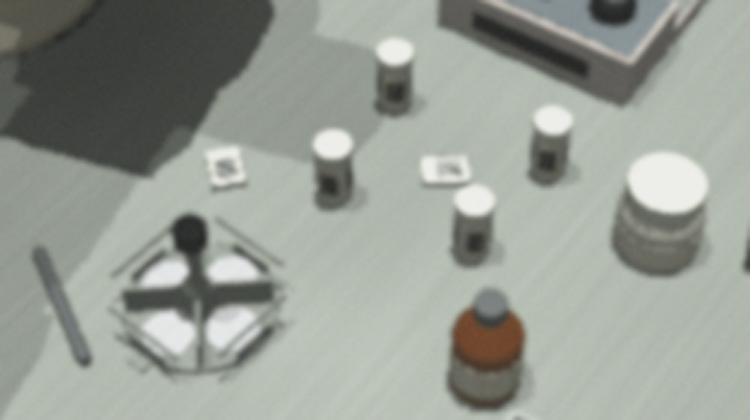

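View pics/s2.png

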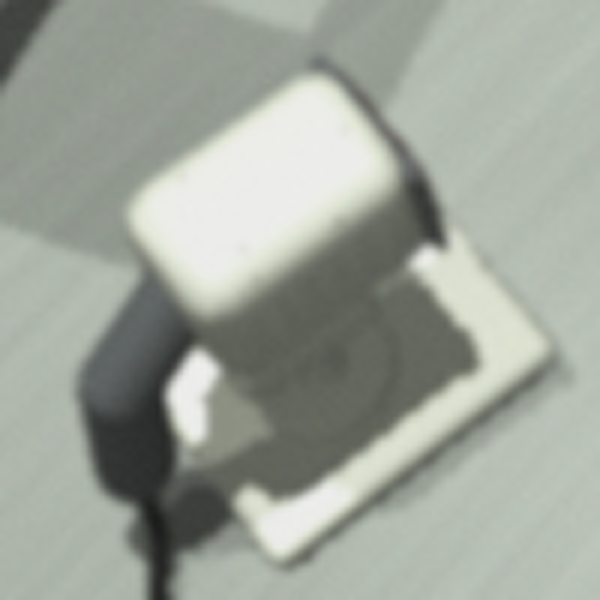

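```bash
cat > m1.py <<'E'
from h import *
import sys
f=sys.argv[1] if len(sys.argv)>1 else 'pics/top0.png'
t=cv2.imread(f);m=manip.camera_model('top')
w=(t.min(2)>195).astype(np.uint8)
n,l,st,c=cv2.connectedComponentsWithStats(w)
for i in range(1,n):
    if 40<st[i,4]<700 and 200<c[i][0]<440 and 140<c[i][1]<300:
        print(np.round(c[i],1),st[i,2:], 'z64',np.round(cast('top',c[i],.064,m),4)[:2],'z6',np.round(cast('top',c[i],.006,m),4)[:2],'z75',np.round(cast('top',c[i],.075,m),4)[:2])
b=(t.max(2)<50).astype(np.uint8)
n,l,st,c=cv2.connectedComponentsWithStats(b)
for i in range(1,n):
    if 30<st[i,4]<3000 and 100<c[i][0]<440 and 140<c[i][1]<280:
        print('blk',np.round(c[i],1),st[i,2:], [ (z,np.round(cast('top',c[i],z,m),4)[:2]) for z in (.03,.106,.082)])
E
python3 m1.py
```

```text
[236.3 164.6] [ 19  18 266] z64 [0.7118 0.0883] z6 [0.7294 0.0931] z75 [0.7084 0.0874]
[232.4 201. ] [ 9  9 61] z64 [0.5947 0.1013] z6 [0.6076 0.1066] z75 [0.5923 0.1003]
[268.1 201.9] [ 9  9 63] z64 [ 0.589  -0.0092] z6 [ 0.6017 -0.0085] z75 [ 0.5866 -0.0094]
[252.1 226. ] [12 12 46] z64 [0.5148 0.0415] z6 [0.5245 0.0443] z75 [0.513  0.0409]
[434.6 229.6] [ 22  16 277] z64 [ 0.4885 -0.5268] z6 [ 0.497  -0.5471] z75 [ 0.4868 -0.5229]
[324.9 236.2] [13 11 96] z64 [ 0.4773 -0.1806] z6 [ 0.4854 -0.1869] z75 [ 0.4758 -0.1795]
[419.3 244.5] [ 32  15 166] z64 [ 0.4431 -0.4738] z6 [ 0.4499 -0.4919] z75 [ 0.4419 -0.4703]
[274.7 242.8] [ 9  9 64] z64 [ 0.4611 -0.0266] z6 [ 0.4686 -0.0265] z75 [ 0.4597 -0.0266]
[313.5 247.7] [ 12  12 114] z64 [ 0.443  -0.1444] z6 [ 0.4497 -0.1491] z75 [ 0.4418 -0.1435]
[336.6 249.2] [ 12  12 103] z64 [ 0.4366 -0.2148] z6 [ 0.443  -0.2224] z75 [ 0.4353 -0.2133]
[236.2 250.5] [ 9  9 66] z64 [0.4404 0.0912] z6 [0.447 0.096] z75 [0.4392 0.0902]
[324.4 259.6] [ 13  12 123] z64 [ 0.4057 -0.176 ] z6 [ 0.4109 -0.182 ] z75 [ 0.4047 -0.1748]
[285.6 273.9] [13 12 43] z64
[... 707 characters left out ...]
rray([0.5606, 0.2439]))]
blk [202.1 231.6] [  4  53 112] [(0.03, array([0.5063, 0.2007])), (0.106, array([0.4944, 0.1888])), (0.082, array([0.4981, 0.1925]))]
blk [141.6 233.6] [  42   42 1393] [(0.03, array([0.5042, 0.3949])), (0.106, array([0.4924, 0.3728])), (0.082, array([0.4961, 0.3798]))]
blk [419.6 229.4] [ 6 19 74] [(0.03, array([ 0.4955, -0.489 ])), (0.106, array([ 0.4842, -0.4649])), (0.082, array([ 0.4877, -0.4725]))]
blk [327.7 245.2] [ 9  9 60] [(0.03, array([ 0.4537, -0.1918])), (0.106, array([ 0.4446, -0.1833])), (0.082, array([ 0.4475, -0.186 ]))]
blk [186.7 250.8] [13 13 50] [(0.03, array([0.4467, 0.2494])), (0.106, array([0.4379, 0.2349])), (0.082, array([0.4407, 0.2395]))]
```

Emit:
move_arm(steps=[[[20, 45, 15], -0.14], [[25, 50, 15], -0.14], [[25, 50, 15], -0.14], [[25, 50, 15], 0], [[25, 50, 0], 0], [[25, 50, 0], 0], [[20, 45, 0], 0], [[0, 0, 0], 0]])

```text
time: 1.15
ee_pos: [0.4025, -0.1729, 0.2986]
eef_rot: [-3.137, 0.022, -0.002]
force: [-0.6, -0.2, -0.6]
opening: 0.0854
```

```bash
cat >> h.py <<'E'
def look(name,n='wrist'):
    m=manip.camera_model(n);im=manip.read_camera(n);cv2.imwrite(f'pics/{name}.png',im);np.save(f'pics/{name}.npy',m,allow_pickle=True);return im,m
def load(name):
    return cv2.imread(f'pics/{name}.png'),np.load(f'pics/{name}.npy',allow_pickle=True).item()
def st():
    o=manip.observe();R=cv2.Rodrigues(o['eef_rot'])[0]
    print('t%.2f'%o['time'],'p',np.round(o['ee_pos']*1000,1),'yawY %.1f'%np.degrees(np.arctan2(R[1,1],R[0,1])),'tilt %.1f'%np.degrees(np.arccos(-R[2,2])),'q6 %.2f'%o['joints'][5],'F',np.round(o['force'],1),'op %.1f'%(o['opening']*1000))
E
python3 -c "
from h import *
look('w1');st()"
```

```text
t1.20 p [ 402.  -174.2  298.5] yawY -90.9 tilt 0.3 q6 1.00 F [-0.3 -1.4  0.6] op 85.6
```

View pics/w1.png

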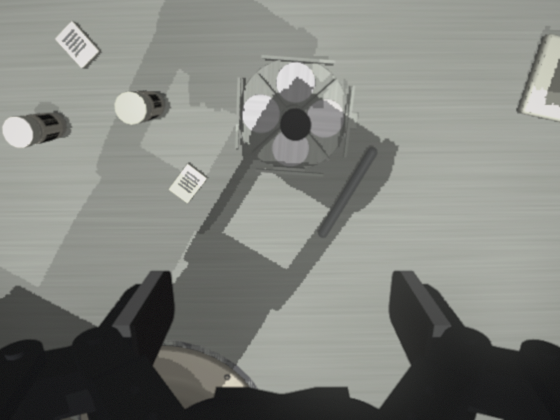

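```bash
python3 -c "
from h import *
im,m=load('w1')
print(np.round(m['cam_to_world'],3))
print('knob',cast('wrist',(295,123),.106,m),'tab?',cast('wrist',(352,115),.006,m))
for uv in ((296,78),(261,113),(324,117),(291,150)): print(cast('wrist',uv,.006,m))
print('potC',cast('wrist',(131,108),.064,m),'potD',cast('wrist',(18,132),.064,m))
crop(im,200,30,400,200,4,'pics/w1c.png')
"
```

```text
[[-0.014 -0.953 -0.302  0.479]
 [-1.     0.011  0.01  -0.175]
 [-0.006  0.302 -0.953  0.434]
 [ 0.     0.     0.     1.   ]]
knob [ 0.44712754 -0.18430793  0.106     ] tab? [ 0.44544704 -0.25093748  0.006     ]
[ 0.48565873 -0.18843942  0.006     ]
[ 0.44889069 -0.14926474  0.006     ]
[ 0.44359773 -0.21966289  0.006     ]
[ 0.40688901 -0.18249266  0.006     ]
potC [ 0.45987778 -0.02684124  0.064     ] potD [0.43918767 0.09101157 0.064     ]
```

View pics/w1c.png

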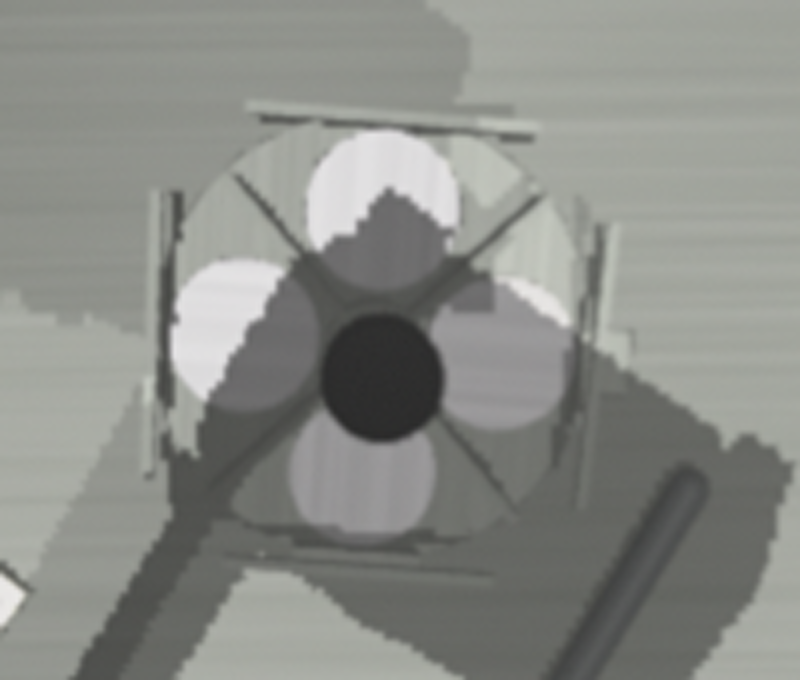

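```bash
python3 -c "
from h import *
im,m=load('w1')
P=np.array([cast('wrist',uv,.006,m) for uv in ((295.75,82.5),(261.25,113.75),(325,117.5),(290.75,146.75))])
print(P,P.mean(0))
d=P[2]-P[1];e=P[0]-P[3];print(np.linalg.norm(d),np.linalg.norm(e),np.degrees(np.arctan2(d[1],d[0])),np.degrees(np.arctan2(e[1],e[0])))
print(cast('wrist',(295.5,124),.106,m),cast('wrist',(356.5,117.5),.003,m))
"
```

```text
[[ 0.48096838 -0.18815309  0.006     ]
 [ 0.44806684 -0.1495201   0.006     ]
 [ 0.44303507 -0.22079313  0.006     ]
 [ 0.41063559 -0.18222991  0.006     ]] [ 0.44567647 -0.18517406  0.006     ]
0.0714504216444503 0.07058175693616967 -94.03829705989628 -4.813888518852236
[ 0.44627199 -0.18473621  0.106     ] [ 0.44239311 -0.25666408  0.003     ]
```

Emit:
move_arm(steps=[[[19, 45, -20], -0.06], [[20, 50, -30], 0], [[19, 45, -30], 0], [[0, 5, -30], 0], [[0, 0, -30], 0], [[0, 0, -10], 0], [[0, 0, 0], 0]])

```text
time: 2.08
ee_pos: [0.4606, -0.032, 0.1439]
eef_rot: [-3.137, 0.135, -0.001]
force: [-0.2, 0.2, 0.8]
opening: 0.0855
```

```bash
python3 -c "
from h import *
look('w2');st()"
```

```text
t2.12 p [460.8 -32.  144.3] yawY -94.9 tilt 0.1 q6 1.42 F [-0.9 -0.1  0.1] op 85.5
```

View pics/w2.png

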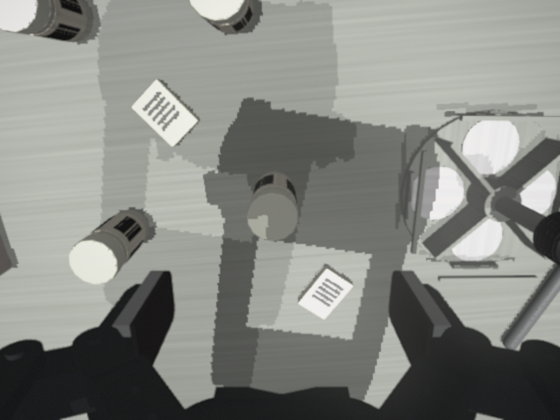

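```bash
python3 -c "
from h import *
im,m=load('w2')
print(cast('wrist',(272.5,216),.064,m),cast('wrist',(93,261),.064,m))"
```

```text
[ 0.46090832 -0.02651661  0.064     ] [0.44008458 0.09122094 0.064     ]
```

Pot C is at (461, -26.5) mm, which agrees with the top view, so I'll grasp it.

Emit:
move_arm(steps=[[[0, 5, -40], 0], [[0, 0, -40], 0], [[0, 0, -20], 0], [[0, 0, -4], 0], [[0, 0, 0], 0]])

```text
time: 2.75
ee_pos: [0.4647, -0.0298, 0.0444]
eef_rot: [3.138, -0.14, 0.018]
force: [-0.1, 0.0, 0.5]
opening: 0.0853
```

Emit:
move_arm(steps=[[[0, 0, 0], 0], [[0, 0, 0], 0], [[0, 0, 0], 0], [[0, 0, 0], 0], [[0, 0, 0], 0]], grip=20, grip_force=30)

```text
time: 3.38
ee_pos: [0.466, -0.0302, 0.0471]
eef_rot: [3.137, -0.14, 0.024]
force: [-0.8, 0.4, -0.3]
opening: 0.0319
```

Emit:
move_arm(steps=[[[0, 0, 30], 0], [[0, 0, 50], 0], [[-10, -20, 45], 0], [[-20, -50, 0], 0], [[-20, -50, 0], 0], [[-5, -30, 0], 0], [[0, 0, 0], 0], [[0, 0, 0], 0]])

```text
time: 4.38
ee_pos: [0.4079, -0.1836, 0.1761]
eef_rot: [3.136, -0.138, 0.023]
force: [-0.5, -0.1, -0.4]
opening: 0.0314
```

```bash
python3 -c "
from h import *
look('w3');st();look('t4','top')"
```

```text
t4.42 p [ 408.  -183.5  176.1] yawY -95.0 tilt 0.9 q6 1.06 F [ 0.7  0.7 -0.6] op 31.4
```

View pics/w3.png

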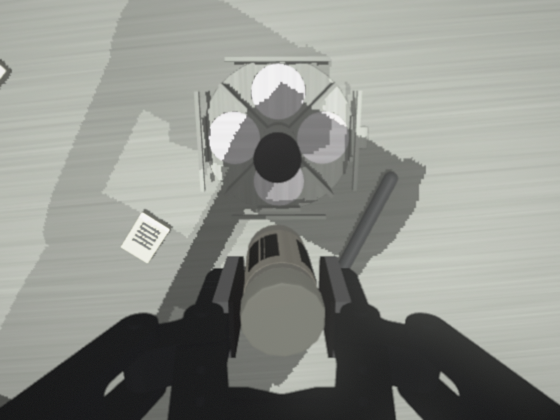

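```bash
python3 -c "
from h import *
im,m=load('w3')
print('knob',cast('wrist',(277,156),.106,m),'potcap',cast('wrist',(282.5,317),.193,m))
for uv in ((277,90),(232,138),(322,140)): print(cast('wrist',uv,.006,m))
"
```

```text
knob [ 0.4474763  -0.18491616  0.106     ] potcap [ 0.40260574 -0.18378193  0.193     ]
[ 0.48263077 -0.18704817  0.006     ]
[ 0.44846292 -0.1471671   0.006     ]
[ 0.44042311 -0.22002746  0.006     ]
```

Emit:
move_arm(steps=[[[6, 1, -30], 0], [[0, 0, -40], 0], [[0, 0, -10], 0], [[0, 0, 0], 0]])

```text
time: 4.97
ee_pos: [0.4156, -0.1797, 0.0957]
eef_rot: [3.136, -0.129, 0.026]
force: [-0.1, -0.3, -0.1]
opening: 0.0313
```

```bash
python3 -c "
from h import *
look('w5');st()"
```

```text
t5.03 p [ 415.8 -179.9   96. ] yawY -94.7 tilt 1.0 q6 1.07 F [-0.4  0.8 -1.3] op 31.4
```

View pics/w5.png

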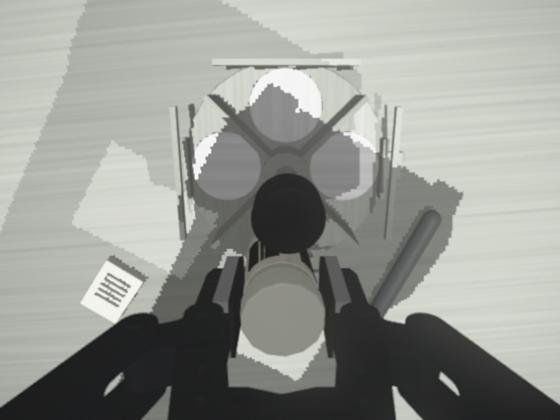

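Emit:
move_arm(steps=[[[-1, -3, -5], 0], [[0, 0, -15], 0], [[0, 0, -15], 0], [[0, 0, -6], 0], [[0, 0, 0], 0]])

```text
time: 5.65
ee_pos: [0.4154, -0.1836, 0.0541]
eef_rot: [3.134, -0.129, 0.031]
force: [-0.1, 0.1, -0.3]
opening: 0.0312
```

Emit:
move_arm(steps=[[[0, 0, -2], 0], [[0, 0, 0], 0]])

```text
time: 5.9
ee_pos: [0.4159, -0.1838, 0.0526]
eef_rot: [3.134, -0.129, 0.032]
force: [0.0, -0.0, -0.4]
opening: 0.0312
```

Emit:
move_arm(steps=[[[0, 0, 0], 0], [[0, 0, 0], 0], [[0, 0, 0], 0]], grip=50)

```text
time: 6.28
ee_pos: [0.4161, -0.1839, 0.053]
eef_rot: [3.133, -0.129, 0.033]
force: [-0.0, 0.7, 0.1]
opening: 0.0503
```

Emit:
move_arm(steps=[[[0, 0, 20], 0], [[0, 0, 50], 0], [[0, 0, 50], 0], [[0, 0, 20], 0], [[0, 0, 0], 0]])

```text
time: 6.9
ee_pos: [0.415, -0.1833, 0.1969]
eef_rot: [3.134, -0.129, 0.032]
force: [0.2, -0.1, -0.6]
opening: 0.05
```

```bash
python3 -c "
from h import *
look('w6');st()"
```

```text
t6.95 p [ 414.7 -183.1  196. ] yawY -94.7 tilt 1.1 q6 1.06 F [-0.9  0.6  0.1] op 49.7
```

View pics/w6.png

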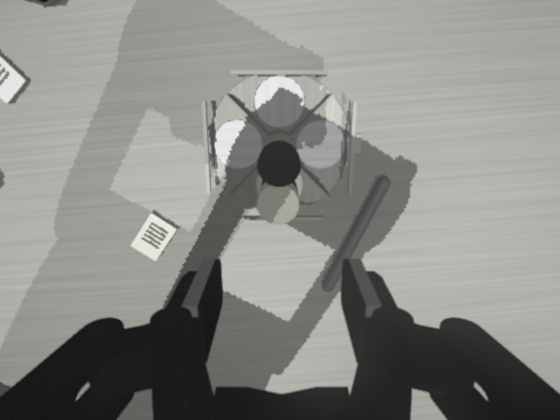

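```bash
python3 -c "
from h import *
im,m=load('w6')
print('pot',cast('wrist',(279,206),.07,m),'knob',cast('wrist',(279.5,163.5),.106,m))"
```

```text
pot [ 0.40859324 -0.18167462  0.07      ] knob [ 0.44678638 -0.18529333  0.106     ]
```

Emit:
move_arm(steps=[[[35, 35, 0], 0], [[40, 40, 0], 0], [[40, 40, -10], 0], [[40, 40, -20], 0], [[15, 15, -20], 0], [[0, 0, 0], 0]], grip=75)

```text
time: 7.7
ee_pos: [0.5865, -0.0069, 0.1352]
eef_rot: [3.135, -0.133, 0.015]
force: [-0.6, -0.0, 0.7]
opening: 0.0749
```

```bash
python3 -c "
from h import *
look('w7');st()"
```

```text
t7.75 p [586.4  -7.6 136.2] yawY -94.9 tilt 0.6 q6 1.51 F [-1.1  0.1 -0.2] op 75.1
```

View pics/w7.png

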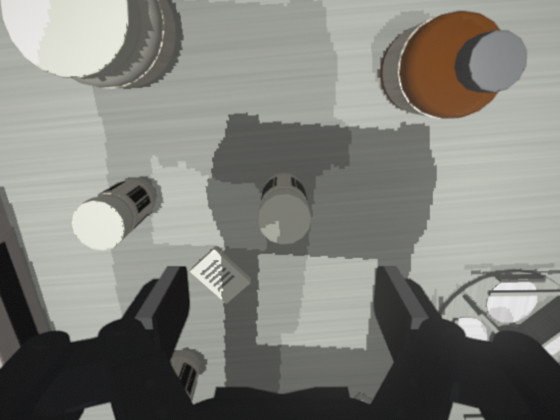

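```bash
python3 -c "
from h import *
im,m=load('w7')
print('B',cast('wrist',(284,217),.064,m),'A',cast('wrist',(98,224),.064,m),'bottle',cast('wrist',(497,62),.1,m),'jar',cast('wrist',(65,12),.075,m))"
```

```text
B [ 0.58929471 -0.00909328  0.064     ] A [0.5942602  0.10127322 0.064     ] bottle [ 0.66512432 -0.10818506  0.1       ] jar [0.70627495 0.08721611 0.075     ]
```

Emit:
move_arm(steps=[[[1, -2, -40], 0], [[0, 0, -40], 0], [[0, 0, -10], 0], [[0, 0, 0], 0]])

```text
time: 8.25
ee_pos: [0.5866, -0.0127, 0.047]
eef_rot: [3.134, -0.138, 0.021]
force: [-0.0, 0.1, 0.5]
opening: 0.0748
```

Emit:
move_arm(steps=[[[2, 3, -5], 0], [[0, 0, -1], 0]])

```text
time: 8.5
ee_pos: [0.5898, -0.01, 0.0435]
eef_rot: [3.133, -0.139, 0.027]
force: [-0.0, 0.5, -0.4]
opening: 0.0751
```

Emit:
move_arm(steps=[[[0, 0, -1], 0], [[0, 0, 0], 0], [[0, 0, 0], 0], [[0, 0, 0], 0], [[0, 0, 0], 0]], grip=20)

```text
time: 9.12
ee_pos: [0.5904, -0.01, 0.0437]
eef_rot: [3.133, -0.138, 0.03]
force: [0.6, -0.5, -0.0]
opening: 0.031
```

Emit:
move_arm(steps=[[[0, 0, 30], 0], [[0, 0, 50], 0], [[-20, -30, 45], 0], [[-30, -50, 5], 0], [[-30, -50, 0], 0], [[-25, -42, 0], 0], [[0, 0, 0], 0], [[0, 0, 0], 0]])

```text
time: 10.12
ee_pos: [0.481, -0.1861, 0.1775]
eef_rot: [3.132, -0.136, 0.029]
force: [0.0, -0.3, 0.0]
opening: 0.0312
```

```bash
python3 -c "
from h import *
look('w8');st()"
```

```text
t10.18 p [ 481.  -185.9  177.4] yawY -95.0 tilt 1.1 q6 1.14 F [ 0.7 -0.5 -0.7] op 31.2
```

View pics/w8.png

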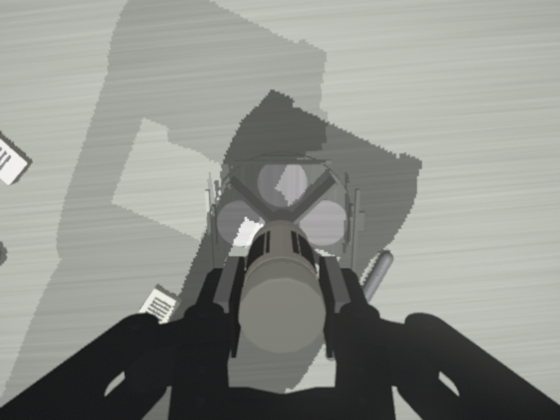

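```bash
python3 -c "
from h import *
im,m=load('w8')
for uv in ((282.5,184),(240,223),(325,223)): print(cast('wrist',uv,.006,m))
print('pot',cast('wrist',(281,313),.1975,m))
"
```

```text
[ 0.47982161 -0.18801859  0.006     ]
[ 0.44823335 -0.14806494  0.006     ]
[ 0.44165156 -0.2219989   0.006     ]
pot [ 0.47939782 -0.18590961  0.1975    ]
```

Emit:
move_arm(steps=[[[2, -2, -30], 0], [[0, 0, -40], 0], [[0, 0, -10], 0], [[0, 0, 0], 0]])

```text
time: 10.68
ee_pos: [0.4855, -0.1848, 0.0966]
eef_rot: [3.132, -0.127, 0.031]
force: [-0.9, -0.8, 0.1]
opening: 0.0308
```

Emit:
move_arm(steps=[[[-3, -3, -5], 0], [[0, 0, -12], 0], [[0, 0, -15], 0], [[0, 0, -9], 0], [[0, 0, 0], 0]])

```text
time: 11.3
ee_pos: [0.4833, -0.1883, 0.0552]
eef_rot: [3.13, -0.126, 0.036]
force: [-0.0, -0.5, -0.7]
opening: 0.0314
```

Emit:
move_arm(steps=[[[0, 0, -5], 0], [[0, 0, -1], 0], [[0, 0, 0], 0]])

```text
time: 11.68
ee_pos: [0.4839, -0.1884, 0.0497]
eef_rot: [3.13, -0.126, 0.038]
force: [-0.5, -0.1, -0.2]
opening: 0.0313
```

Emit:
move_arm(steps=[[[0, 0, 0], 0], [[0, 0, 0], 0], [[0, 0, 0], 0]], grip=50)

```text
time: 12.05
ee_pos: [0.4841, -0.1885, 0.0498]
eef_rot: [3.129, -0.126, 0.038]
force: [-0.3, -1.0, 0.2]
opening: 0.0499
```

Emit:
move_arm(steps=[[[0, 0, 20], 0], [[0, 0, 50], 0], [[-10, 0, 50], 0], [[-40, 0, 20], 0], [[-30, 0, 0], 0], [[0, 0, 0], 0]])

```text
time: 12.8
ee_pos: [0.4013, -0.1881, 0.194]
eef_rot: [3.129, -0.126, 0.038]
force: [0.2, -0.0, 0.4]
opening: 0.0498
```

```bash
python3 -c "
from h import *
look('w9');st()"
```

```text
t12.85 p [ 402.1 -188.1  194. ] yawY -94.6 tilt 1.5 q6 1.04 F [ 0.4 -0.1 -0.1] op 50.0
```

View pics/w9.png

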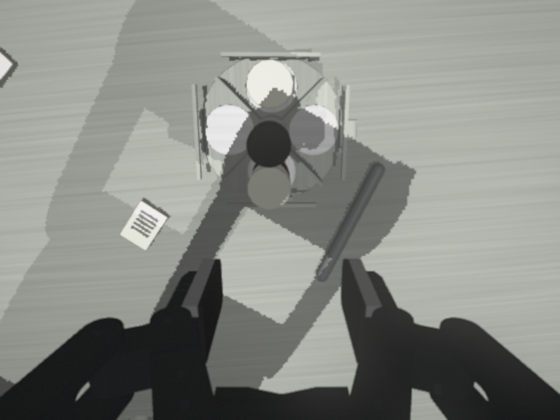

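Emit:
move_arm(steps=[[[5, 30, 0], 0.175], [[5, 45, 0], 0.175], [[5, 45, 0], 0.175], [[5, 45, 0], 0.175], [[5, 45, -10], 0.175], [[5, 40, -20], 0.175], [[5, 20, -20], 0.175], [[3, 5, 0], 0.175]], grip=75)

```text
time: 13.85
ee_pos: [0.4449, 0.0974, 0.1407]
eef_rot: [-2.43, -1.973, -0.038]
force: [-0.3, 0.4, 0.0]
opening: 0.0749
```

Emit:
move_arm(steps=[[[0, 0, 0], 0.16], [[0, 0, 0], 0]])

```text
time: 14.1
ee_pos: [0.4459, 0.0991, 0.1395]
eef_rot: [-2.254, -2.167, -0.035]
force: [0.3, 0.1, 0.4]
opening: 0.0749
```

```bash
python3 -c "
from h import *
look('w10');st()"
```

```text
t14.15 p [445.9  99.  139.5] yawY -2.4 tilt 1.5 q6 0.07 F [ 0.6  0.1 -0.3] op 75.0
```

View pics/w10.png

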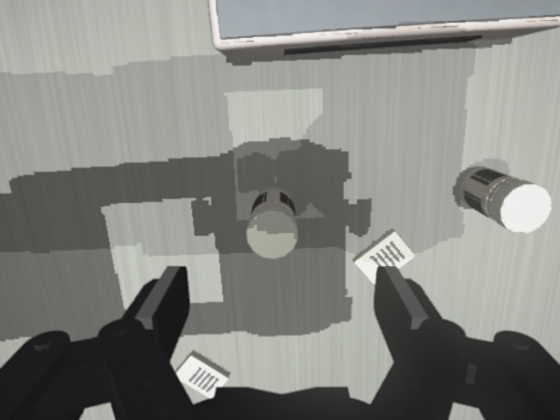

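```bash
python3 -c "
from h import *
im,m=load('w10')
print('D',cast('wrist',(272,233),.064,m),'A',cast('wrist',(526,208),.064,m))"
```

```text
D [0.43961775 0.09252268 0.064     ] A [0.5936568  0.10201787 0.064     ]
```

Emit:
move_arm(steps=[[[-6, -7, -35], -0.035], [[0, 0, -40], 0], [[0, 0, -12], 0], [[0, 0, 0], 0]])

```text
time: 14.65
ee_pos: [0.4413, 0.0919, 0.0517]
eef_rot: [-2.313, -2.108, -0.038]
force: [0.1, -0.7, -0.7]
opening: 0.075
```

Emit:
move_arm(steps=[[[-1, 0, -8], 0], [[0, 0, -1], 0]])

```text
time: 14.9
ee_pos: [0.4415, 0.092, 0.0442]
eef_rot: [-2.315, -2.108, -0.041]
force: [-0.1, 0.2, -0.0]
opening: 0.0752
```

Emit:
move_arm(steps=[[[0, 0, -1], 0], [[0, 0, 0], 0], [[0, 0, 0], 0], [[0, 0, 0], 0], [[0, 0, 0], 0]], grip=20)

```text
time: 15.52
ee_pos: [0.4421, 0.0921, 0.0443]
eef_rot: [-2.316, -2.108, -0.044]
force: [0.1, 0.1, -0.7]
opening: 0.0313
```

Emit:
move_arm(steps=[[[0, 0, 30], 0], [[0, 0, 50], 0.015], [[0, -35, 52], 0], [[0, -55, 0], 0], [[0, -55, 0], 0], [[0, -55, 0], 0], [[0, -55, 0], 0], [[0, -45, 0], 0]])

```text
time: 16.52
ee_pos: [0.4399, -0.2148, 0.1813]
eef_rot: [-2.296, -2.134, -0.043]
force: [0.9, 0.3, -0.5]
opening: 0.0317
```

Emit:
move_arm(steps=[[[0, 0, 0], 0], [[0, 0, 0], 0]])

```text
time: 16.77
ee_pos: [0.4393, -0.2171, 0.1807]
eef_rot: [-2.299, -2.129, -0.043]
force: [0.3, 0.8, -1.5]
opening: 0.0314
```

```bash
python3 -c "
from h import *
look('w11');st()"
```

```text
t16.82 p [ 439.4 -217.   180.7] yawY -4.4 tilt 1.6 q6 -0.56 F [ 0.3  0.8 -1.5] op 31.5
```

View pics/w11.png

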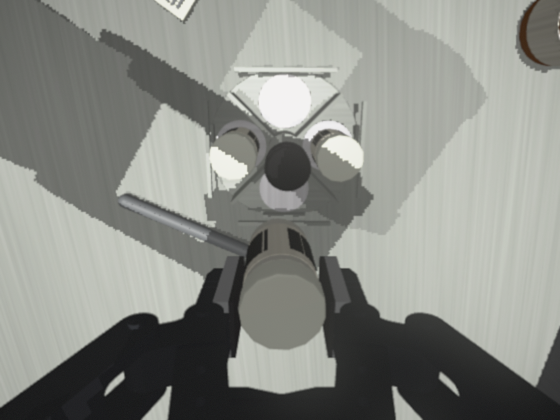

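```bash
python3 -c "
from h import *
im,m=load('w11')
print('knob',cast('wrist',(287.5,166),.106,m),'pot',cast('wrist',(282,309),.2,m),'cell3',cast('wrist',(284.5,103),.006,m),'p4',cast('wrist',(233,153),.07,m),'p2',cast('wrist',(339,152),.07,m))"
```

```text
knob [ 0.44572071 -0.18316632  0.106     ] pot [ 0.43865133 -0.21707762  0.2       ] cell3 [ 0.44849363 -0.15031772  0.006     ] p4 [ 0.41082587 -0.17832364  0.07      ] p2 [ 0.48110202 -0.18319103  0.07      ]
```

Emit:
move_arm(steps=[[[4, -4, -30], 0], [[0, 0, -40], 0], [[0, 0, -10], 0], [[0, 0, 0], 0]])

```text
time: 17.32
ee_pos: [0.4447, -0.2177, 0.101]
eef_rot: [-2.295, -2.137, -0.044]
force: [0.0, 0.2, -0.2]
opening: 0.0313
```

Emit:
move_arm(steps=[[[-2, -3, -10], 0], [[0, 0, -12], 0], [[0, 0, -12], 0], [[0, 0, -9], 0], [[0, 0, 0], 0]])

```text
time: 17.95
ee_pos: [0.4435, -0.2212, 0.0574]
eef_rot: [-2.297, -2.14, -0.045]
force: [-0.1, 0.6, -0.4]
opening: 0.0314
```

Emit:
move_arm(steps=[[[0, 0, -6], 0], [[0, 0, -1], 0], [[0, 0, 0], 0]])

```text
time: 18.32
ee_pos: [0.4437, -0.2214, 0.0504]
eef_rot: [-2.298, -2.14, -0.045]
force: [0.3, -1.1, -1.2]
opening: 0.0314
```

Emit:
move_arm(steps=[[[0, 0, 0], 0], [[0, 0, 0], 0], [[0, 0, 0], 0]], grip=50)

```text
time: 18.7
ee_pos: [0.444, -0.2216, 0.051]
eef_rot: [-2.298, -2.141, -0.046]
force: [0.9, -0.5, 0.7]
opening: 0.0505
```

Emit:
move_arm(steps=[[[0, 0, 20], 0], [[0, 0, 50], 0], [[0, 0, 50], 0], [[0, 0, 20], 0], [[0, 0, 0], 0]])

```text
time: 19.32
ee_pos: [0.4432, -0.221, 0.1951]
eef_rot: [-2.298, -2.141, -0.046]
force: [0.5, -0.3, -0.2]
opening: 0.0498
```

```bash
python3 -c "
from h import *
look('w12');st()"
```

```text
t19.38 p [ 442.9 -220.8  194.1] yawY -4.1 tilt 1.7 q6 -0.57 F [0.1 0.2 0.5] op 49.7
```

View pics/w12.png

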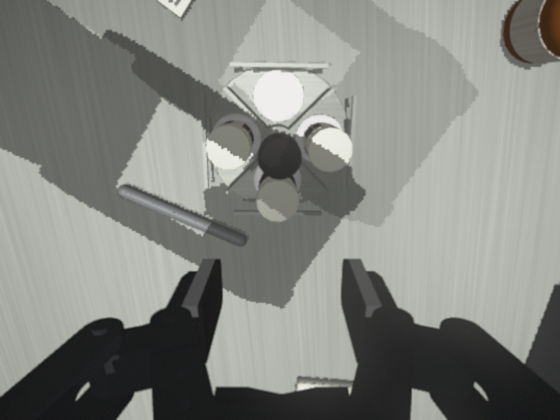

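Emit:
move_arm(steps=[[[15, 35, 0], 0], [[25, 50, 0], 0], [[25, 50, 0], 0], [[25, 50, 0], 0], [[25, 50, -10], 0], [[25, 50, -20], 0], [[10, 30, -20], 0], [[0, 0, 0], 0]], grip=62)

```text
time: 20.38
ee_pos: [0.5923, 0.1052, 0.1299]
eef_rot: [-2.292, -2.13, -0.031]
force: [-0.3, -1.2, -0.2]
opening: 0.0619
```

```bash
python3 -c "
from h import *
look('w13');st()"
```

```text
t20.43 p [592.4 104.2 130.8] yawY -4.3 tilt 1.4 q6 0.10 F [-0.7  0.8 -1.6] op 62.2
```

View pics/w13.png

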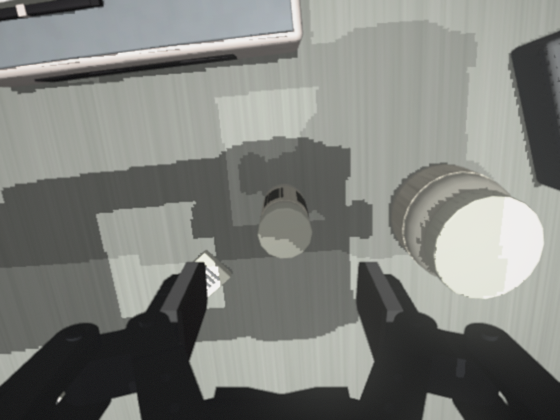

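```bash
python3 -c "
from h import *
im,m=load('w13')
print('A',cast('wrist',(285,233),.064,m),cast('wrist',(489,246),.075,m))"
```

```text
A [0.59373711 0.10167362 0.064     ] [0.70729807 0.08936163 0.075     ]
```

Emit:
move_arm(steps=[[[2, -2, -35], 0], [[0, 0, -35], 0], [[0, 0, -10], 0], [[0, 0, 0], 0]])

```text
time: 20.92
ee_pos: [0.5943, 0.0987, 0.0501]
eef_rot: [-2.298, -2.127, -0.033]
force: [1.2, 0.1, 0.2]
opening: 0.0625
```

Emit:
move_arm(steps=[[[0, 2, -6], 0], [[0, 0, -1], 0]])

```text
time: 21.18
ee_pos: [0.5953, 0.1004, 0.0451]
eef_rot: [-2.3, -2.128, -0.037]
force: [0.4, -0.3, 0.0]
opening: 0.062
```

Emit:
move_arm(steps=[[[0, 0, -1], 0], [[0, 0, 0], 0], [[0, 0, 0], 0], [[0, 0, 0], 0]], grip=20)

```text
time: 21.68
ee_pos: [0.5959, 0.1006, 0.0452]
eef_rot: [-2.3, -2.129, -0.039]
force: [0.5, 0.2, -1.2]
opening: 0.0314
```

Emit:
move_arm(steps=[[[0, 0, 30], 0], [[0, 0, 50], 0], [[-10, -10, 50], 0], [[-25, -40, 0], 0], [[-30, -50, 0], 0], [[-30, -50, 0], 0], [[-30, -50, 0], 0], [[-21, -48, 0], 0]])

```text
time: 22.68
ee_pos: [0.4449, -0.151, 0.1793]
eef_rot: [-2.295, -2.137, -0.038]
force: [1.5, -0.9, -0.1]
opening: 0.0313
```

Emit:
move_arm(steps=[[[0, 0, 0], 0], [[0, 0, 0], 0]])

```text
time: 22.92
ee_pos: [0.4437, -0.1535, 0.1796]
eef_rot: [-2.301, -2.132, -0.039]
force: [0.0, 1.1, -0.2]
opening: 0.0313
```

```bash
python3 -c "
from h import *
look('w14');st()"
```

```text
t22.98 p [ 443.9 -153.3  179.6] yawY -4.3 tilt 1.4 q6 -0.44 F [ 0.4  0.1 -1.6] op 31.1
```

View pics/w14.png

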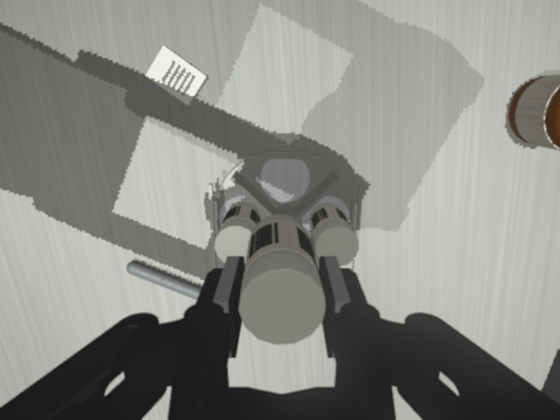

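```bash
python3 -c "
from h import *
im,m=load('w14')
print('pot',cast('wrist',(282,303),.2,m),'cell3',cast('wrist',(284.5,180),.006,m),'p4',cast('wrist',(233,242),.07,m),'p2',cast('wrist',(336,241),.07,m))"
```

```text
pot [ 0.44330004 -0.15028492  0.2       ] cell3 [ 0.44822855 -0.15068161  0.006     ] p4 [ 0.40834024 -0.17785172  0.07      ] p2 [ 0.48114665 -0.18303335  0.07      ]
```

Emit:
move_arm(steps=[[[4, 2, -30], 0], [[0, 0, -40], 0], [[0, 0, -10], 0], [[0, 0, 0], 0]])

```text
time: 23.48
ee_pos: [0.4502, -0.1478, 0.099]
eef_rot: [-2.295, -2.141, -0.04]
force: [-0.1, -0.4, -0.1]
opening: 0.0313
```

Emit:
move_arm(steps=[[[-2, -3, -10], 0], [[0, 0, -12], 0], [[0, 0, -12], 0], [[0, 0, -9], 0], [[0, 0, 0], 0]])

```text
time: 24.1
ee_pos: [0.4492, -0.1513, 0.0554]
eef_rot: [-2.296, -2.143, -0.041]
force: [0.5, -0.5, -0.9]
opening: 0.0315
```

Emit:
move_arm(steps=[[[0, 0, -4], 0], [[0, 0, -1], 0], [[0, 0, 0], 0]])

```text
time: 24.48
ee_pos: [0.4494, -0.1516, 0.0508]
eef_rot: [2.296, 2.143, 0.041]
force: [-0.1, 0.2, -0.5]
opening: 0.0316
```

Emit:
move_arm(steps=[[[0, 0, 0], 0], [[0, 0, 0], 0], [[0, 0, 0], 0]], grip=50)

```text
time: 24.85
ee_pos: [0.4497, -0.1517, 0.0511]
eef_rot: [2.295, 2.143, 0.042]
force: [-0.1, -0.5, 0.2]
opening: 0.0502
```

Emit:
move_arm(steps=[[[0, 0, 20], 0], [[0, 0, 50], 0], [[0, -25, 50], 0], [[0, -45, 20], 0], [[0, 0, 0], 0]])

```text
time: 25.48
ee_pos: [0.4488, -0.2228, 0.1956]
eef_rot: [2.294, 2.144, 0.041]
force: [-0.3, 0.2, -0.6]
opening: 0.0502
```

```bash
python3 -c "
from h import *
look('w15');st()"
```

```text
t25.52 p [ 448.6 -221.4  194.9] yawY -3.8 tilt 1.5 q6 -0.57 F [ 0.   1.  -0.6] op 50.2
```

View pics/w15.png

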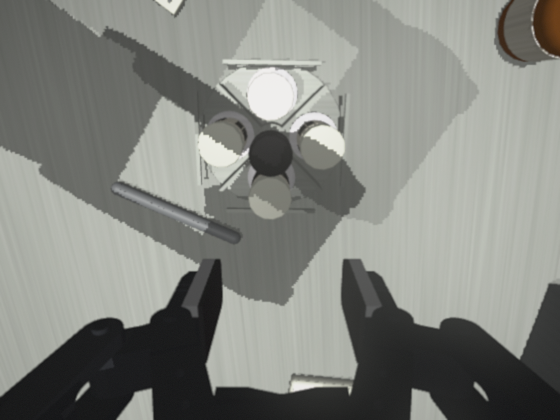

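Emit:
move_arm(steps=[[[0, -30, 20], 0], [[5, -50, 30], 0], [[5, -50, 30], 0], [[5, -50, 20], 0], [[5, -50, 10], 0], [[5, -45, 0], 0], [[0, 0, 0], 0]])

```text
time: 26.4
ee_pos: [0.4747, -0.4977, 0.3019]
eef_rot: [-2.281, -2.146, -0.044]
force: [0.6, 0.5, -0.8]
opening: 0.0497
```

```bash
python3 -c "
from h import *
im,_=look('w16');st();crop(im,100,100,500,400,2,'pics/w16c.png')"
```

```text
t26.45 p [ 474.9 -496.3  302.6] yawY -3.5 tilt 1.7 q6 -0.87 F [-0.1  0.4 -0.3] op 50.2
```

View pics/w16.png

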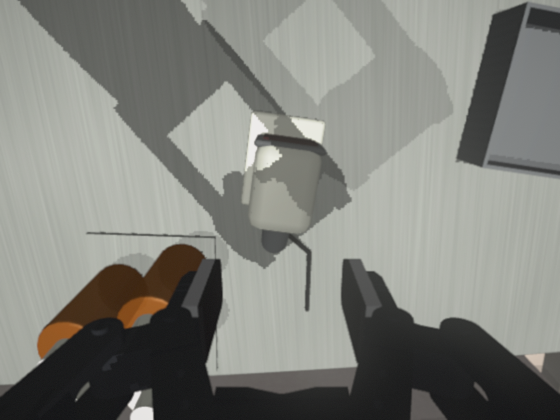

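```bash
python3 -c "
from h import *
im,m=load('w16')
g=cv2.convertScaleAbs(im,alpha=1.3,beta=20)
crop(g,225,95,345,260,5,'pics/w16d.png')
c=cv2.imread('pics/w16d.png');c=c[:600];cv2.imwrite('pics/w16d.png',c)"
```

```text
(no output)
```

View pics/w16d.png

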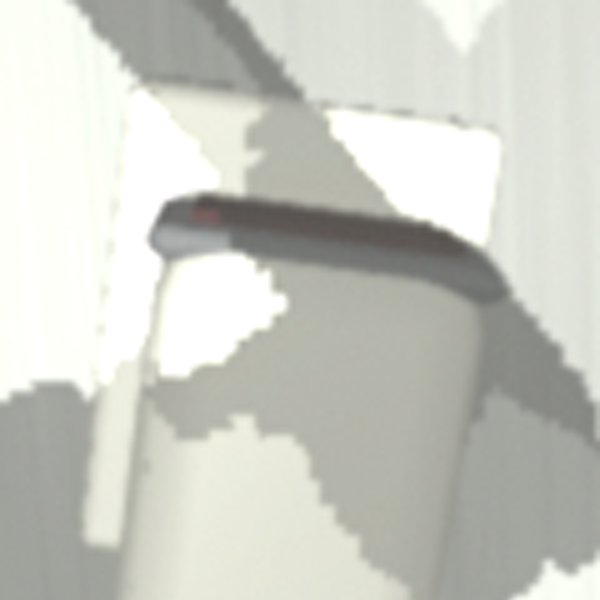

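```bash
python3 -c "
from h import *
im,m=load('w16')
A=lambda a,b,z:(lambda p,q:(np.round(p,4),np.round(q,4),'len %.4f ang %.1f'%(np.linalg.norm(q-p),np.degrees(np.arctan2(*(q-p)[1::-1])))))(cast('wrist',a,z,m),cast('wrist',b,z,m))
f=lambda x,y:(225+x/5,95+y/5)
print('base front',A(f(133,85),f(500,130),.01))
print('base left',A(f(133,85),f(85,540),.01))
print('base right',A(f(500,130),f(485,240),.01))
print('head L',A(f(160,270),f(122,600),.135))
print('head R',A(f(485,310),f(432,600),.135))
print('front frame',A(f(185,200),f(440,230),.112))
print('frame mid',A(f(165,245),f(490,295),.141))
t,mt=cv2.imread('pics/top0.png'),manip.camera_model('top')
g=lambda x,y:(390+x/6,200+y/6)
B=lambda a,b,z:(lambda p,q:(np.round(p,4),np.round(q,4),'ang %.1f'%np.degrees(np.arctan2(*(q-p)[1::-1]))))(cast('top',g(*a),z,mt),cast('top',g(*b),z,mt))
print('t base front',B((105,120),(88,270),.01)); print('t base side',B((88,270),(278,303),.01))
print('t head front edge',B((207,115),(195,235),.141))
print('t win ',B((190,115),(172,230),.112))
print('head side',B((215,115),(340,135),.141))
"
```

```text
base front (array([ 0.4477, -0.4404,  0.01  ]), array([ 0.5293, -0.4553,  0.01  ]), 'len 0.0830 ang -10.4')
base left (array([ 0.4477, -0.4404,  0.01  ]), array([ 0.4276, -0.545 ,  0.01  ]), 'len 0.1066 ang -100.9')
base right (array([ 0.5293, -0.4553,  0.01  ]), array([ 0.5251, -0.4798,  0.01  ]), 'len 0.0248 ang -99.7')
head L (array([ 0.4582, -0.4651,  0.135 ]), array([ 0.4473, -0.5208,  0.135 ]), 'len 0.0568 ang -101.1')
head R (array([ 0.5107, -0.475 ,  0.135 ]), array([ 0.5001, -0.5243,  0.135 ]), 'len 0.0504 ang -102.2')
front frame (array([ 0.462 , -0.4564,  0.112 ]), array([ 0.5059, -0.4643,  0.112 ]), 'len 0.0446 ang -10.2')
frame mid (array([ 0.4596, -0.4604,  0.141 ]), array([ 0.5109, -0.4716,  0.141 ]), 'len 0.0525 ang -12.3')
t base front (array([ 0.5303, -0.4575,  0.01  ]), array([ 0.4493, -0.4421,  0.01  ]), 'ang 169.3')
t base side (array([ 0.4493, -0.4421,  0.01  ]), array([ 0.4282, -0.5458,  0.01  ]), 'ang -101.5')
t head front edge (array([ 0.5091, -0.4713,  0.141 ]), array([ 0.4497, -0.4604,  0.141 ]), 'ang 169.6')
t win  (array([ 0.5143, -0.472 ,  0.112 ]), array([ 0.4563, -0.4581,  0.112 ]), 'ang 166.5')
head side (array([ 0.509 , -0.4754,  0.141 ]), array([ 0.4973, -0.5389,  0.141 ]), 'ang -100.5')
```

Emit:
move_arm(steps=[[[0, 30, 0], 0.175], [[0, 45, 0], 0.175], [[0, 45, 0], 0.175], [[0, 45, 0], 0.175], [[0, 45, -10], 0.175], [[0, 45, -10], 0.175], [[0, 40, -10], 0.175], [[0, 20, -10], 0.175]])

```text
time: 27.45
ee_pos: [0.472, -0.1598, 0.2591]
eef_rot: [-0.279, -3.102, -0.025]
force: [0.7, 0.1, 0.5]
opening: 0.0502
```

Emit:
move_arm(steps=[[[0, 0, -10], 0.175], [[0, 0, 0], 0.175], [[0, 0, 0], 0.175], [[0, 0, 0], 0]])

```text
time: 27.95
ee_pos: [0.4693, -0.1513, 0.2478]
eef_rot: [0.575, -3.058, -0.014]
force: [0.0, 0.7, -0.0]
opening: 0.0499
```

```bash
python3 -c "
from h import *
look('w17');st()"
```

```text
t28.00 p [ 469.4 -151.4  247.8] yawY 111.1 tilt 1.8 q6 -2.40 F [-1.   0.7  0.7] op 50.1
```

View pics/w17.png

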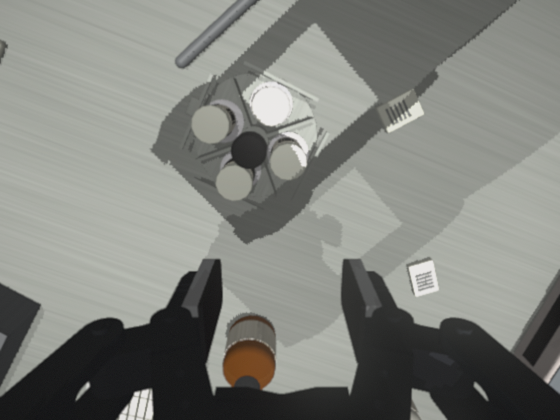

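```bash
python3 -c "
from h import *
im,m=load('w17')
K=cast('wrist',(249,150),.106,m);print('knob',K)
for uv in ((212,124),(269,103),(288,158),(234,181)):
  p=cast('wrist',uv,.07,m);d=p-K;print(p,np.linalg.norm(d[:2]),np.degrees(np.arctan2(d[1],d[0])))
crop(cv2.convertScaleAbs(im,alpha=1.6,beta=10),140,50,340,250,3,'pics/w17c.png')
look('t5','top')"; python3 m1.py pics/t5.png
```

```text
knob [ 0.4444195  -0.18430159  0.106     ]
[ 0.44081996 -0.22066417  0.07      ] 0.03654030777073897 -95.6533038326245
[ 0.40810814 -0.18275965  0.07      ] 0.03634408579478141 177.56842359357563
[ 0.44452586 -0.15172225  0.07      ] 0.03257951054397996 89.81296532267172
[ 0.4797818  -0.18774936  0.07      ] 0.035529979574541744 -5.568648069906795
[236.4 164.6] [ 19  18 264] z64 [0.7118 0.0882] z6 [0.7294 0.093 ] z75 [0.7084 0.0873]
[434.4 229.5] [ 22  16 268] z64 [ 0.4887 -0.5262] z6 [ 0.4972 -0.5465] z75 [ 0.487  -0.5223]
[419.4 244.5] [ 32  15 164] z64 [ 0.4431 -0.4739] z6 [ 0.4498 -0.492 ] z75 [ 0.4419 -0.4704]
[326.1 257.8] [ 9  9 65] z64 [ 0.4111 -0.1816] z6 [ 0.4165 -0.1879] z75 [ 0.4101 -0.1804]
blk [390.5 156.6] [ 51  67 407] [(0.03, array([ 0.7386, -0.4119])), (0.106, array([ 0.7146, -0.3918])), (0.082, array([ 0.7222, -0.3982]))]
blk [148.7 149.3] [ 51  39 297] [(0.03, array([0.784 , 0.3803])), (0.106, array([0.7576, 0.359 ])), (0.082, array([0.7659, 0.3657]))]
blk [218.8 152.7] [ 30  12 104] [(0.03, array([0.7643, 0.148 ])), (0.106, array([0.739 , 0.1388])), (0.082, array
[... 938 characters left out ...]
, array([ 0.4681, -0.1205]))]
blk [419.6 229.4] [ 6 19 74] [(0.03, array([ 0.4955, -0.489 ])), (0.106, array([ 0.4842, -0.4649])), (0.082, array([ 0.4877, -0.4725]))]
blk [343.4 248.7] [21 47 58] [(0.03, array([ 0.4412, -0.2407])), (0.106, array([ 0.4327, -0.2296])), (0.082, array([ 0.4354, -0.2331]))]
blk [187. 234.] [14 12 41] [(0.03, array([0.4996, 0.2488])), (0.106, array([0.4881, 0.2343])), (0.082, array([0.4917, 0.2389]))]
blk [327.  244.1] [14 13 95] [(0.03, array([ 0.4572, -0.1899])), (0.106, array([ 0.4479, -0.1814])), (0.082, array([ 0.4508, -0.1841]))]
blk [186.5 250.9] [13 13 52] [(0.03, array([0.4463, 0.2498])), (0.106, array([0.4376, 0.2353])), (0.082, array([0.4403, 0.2399]))]
```

View pics/w17c.png

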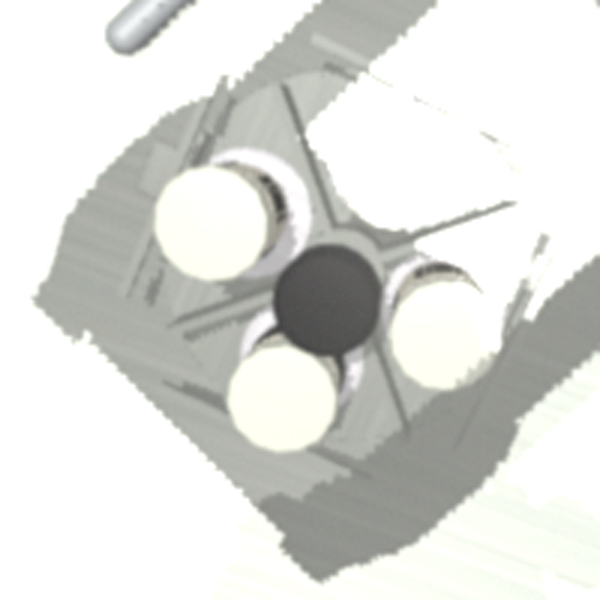

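View pics/t5.png

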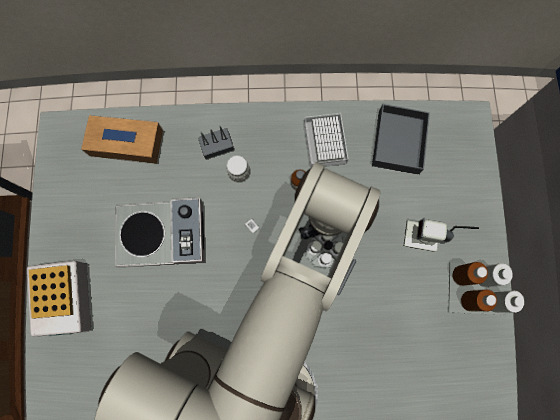

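Emit:
move_arm(steps=[[[-12, -17, -30], 0], [[-12, -16, -40], 0], [[0, 0, -30], 0], [[0, 0, 0], 0]], grip=60)

```text
time: 28.55
ee_pos: [0.4443, -0.1844, 0.1459]
eef_rot: [0.547, -3.065, -0.013]
force: [0.7, -0.6, 0.0]
opening: 0.06
```

```bash
python3 -c "
from h import *
look('w18');st()"
```

```text
t28.60 p [ 444.9 -184.7  147.4] yawY 110.3 tilt 1.6 q6 -2.47 F [-0.4  0.7 -0.5] op 59.6
```

View pics/w18.png

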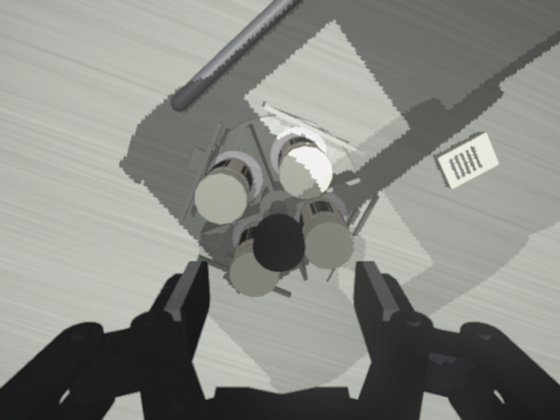

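Emit:
move_arm(steps=[[[0, 0, -25], 0], [[0, 0, -20], 0], [[0, 0, -6], 0], [[0, 0, 0], 0]])

```text
time: 29.1
ee_pos: [0.4478, -0.1854, 0.1016]
eef_rot: [0.542, -3.073, -0.002]
force: [0.6, 0.4, -0.4]
opening: 0.0596
```

Emit:
move_arm(steps=[[[-2, 1, -12], 0], [[0, 0, -3], 0], [[0, 0, 0], 0]])

```text
time: 29.48
ee_pos: [0.4464, -0.1847, 0.0874]
eef_rot: [0.542, -3.075, 0.0]
force: [0.5, 0.7, 0.5]
opening: 0.06
```

Emit:
move_arm(steps=[[[0, 0, 0], 0], [[0, 0, 0], 0], [[0, 0, 0], 0], [[0, 0, 0], 0], [[0, 0, 0], 0], [[0, 0, 0], 0]], grip=15, grip_force=70)

```text
time: 30.22
ee_pos: [0.4465, -0.1846, 0.088]
eef_rot: [0.542, -3.076, -0.0]
force: [-1.1, 0.9, 1.1]
opening: 0.0238
```

```bash
python3 -c "
from h import *
look('w19');st()"
```

```text
t30.27 p [ 446.5 -184.6   87.9] yawY 110.0 tilt 1.1 q6 -2.46 F [-1.   2.1  1.1] op 23.6
```

View pics/w19.png

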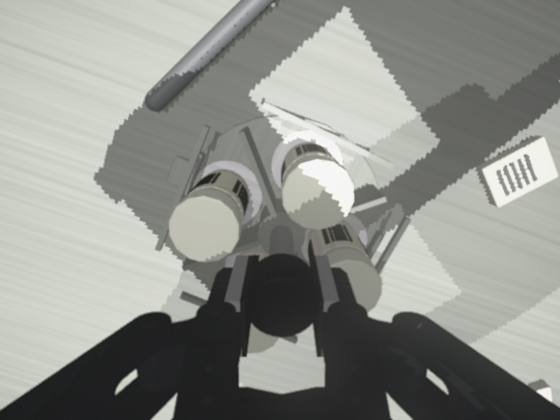

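Emit:
move_arm(steps=[[[0, 0, 5], 0], [[0, 0, 10], 0], [[0, 0, 10], 0], [[0, 0, 0], 0]])

```text
time: 30.78
ee_pos: [0.4463, -0.1846, 0.1145]
eef_rot: [0.542, -3.075, -0.0]
force: [0.5, -1.2, -4.4]
opening: 0.0239
```

```bash
python3 -c "
from h import *
look('w20');st();im,_=look('s20','scene');crop(im,130,150,330,300,4,'pics/s20c.png')"
```

```text
t30.82 p [ 446.2 -184.5  114.1] yawY 110.0 tilt 1.1 q6 -2.46 F [ 0.3  0.1 -4.6] op 23.7
```

View pics/w20.png

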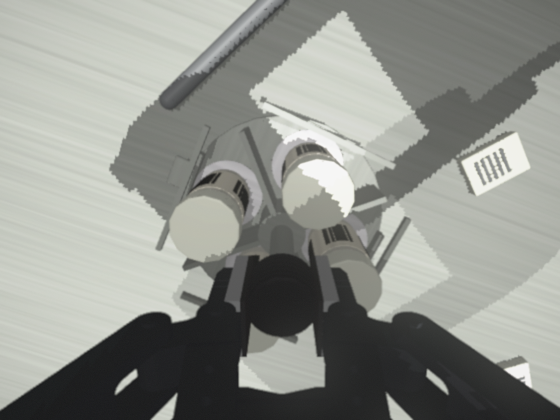

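View pics/s20c.png

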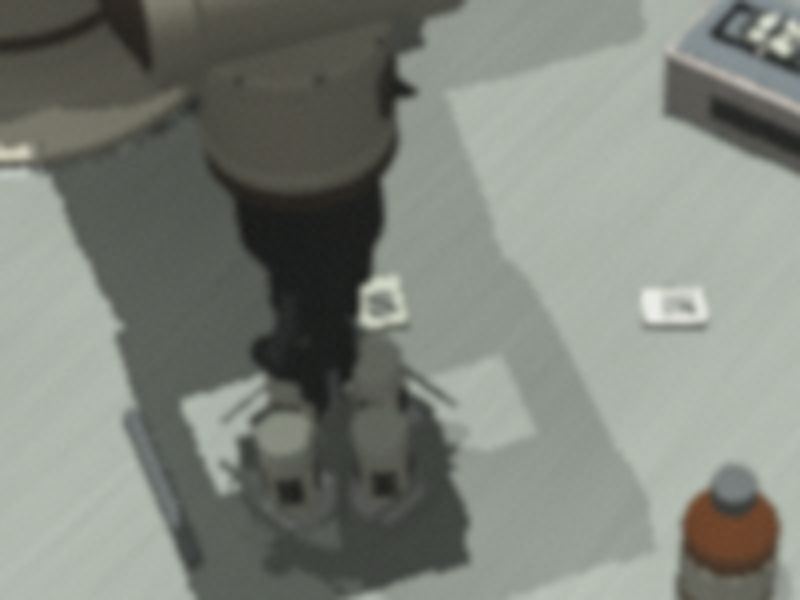

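Emit:
move_arm(steps=[[[5, -10, 15], -0.04], [[10, -25, 20], -0.07], [[12, -30, 17], 0], [[13, -35, 0], 0], [[12, -30, 0], 0], [[8, -20, 0], 0], [[2, -8, 0], 0], [[0, 0, 0], 0]])

```text
time: 31.88
ee_pos: [0.5107, -0.3517, 0.172]
eef_rot: [0.347, -3.104, -0.001]
force: [-0.2, 0.3, -4.7]
opening: 0.0237
```

```bash
python3 -c "
from h import *
look('w21');st();im,_=look('s21','scene');crop(im,50,200,250,400,3,'pics/s21c.png')"
```

```text
t31.93 p [ 510.6 -351.3  172. ] yawY 102.8 tilt 1.1 q6 -2.51 F [-0.4  0.3 -5. ] op 23.8
```

View pics/w21.png

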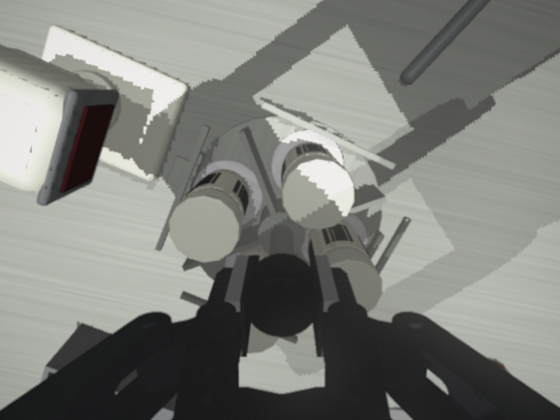

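View pics/s21c.png

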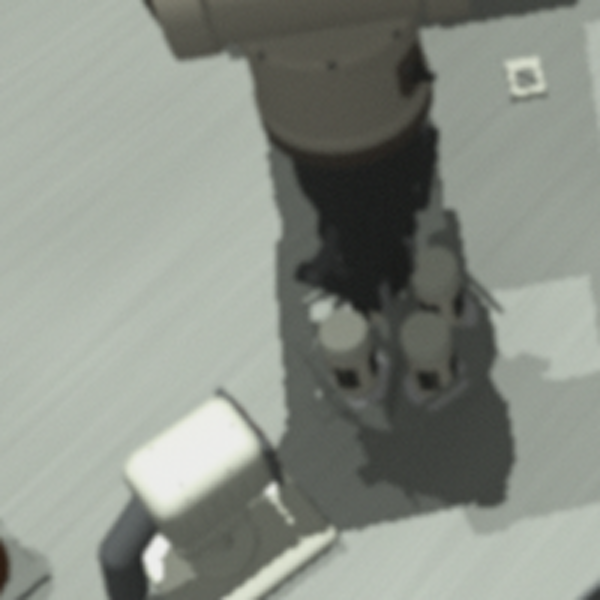

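```bash
python3 -c "
from h import *
im,m=load('w21')
crop(cv2.convertScaleAbs(im,alpha=1.5,beta=20),20,20,220,220,3,'pics/w21c.png')
crop(cv2.convertScaleAbs(im,alpha=2,beta=20),140,90,430,320,2.6,'pics/w21d.png')"
```

```text
(no output)
```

View pics/w21c.png

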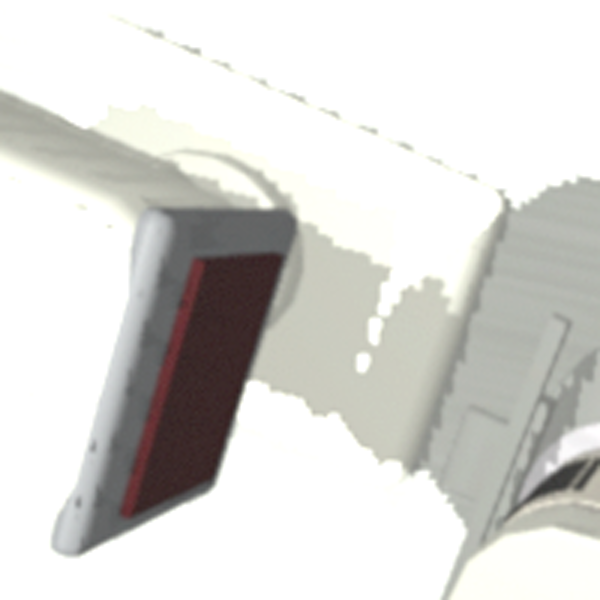

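View pics/w21d.png

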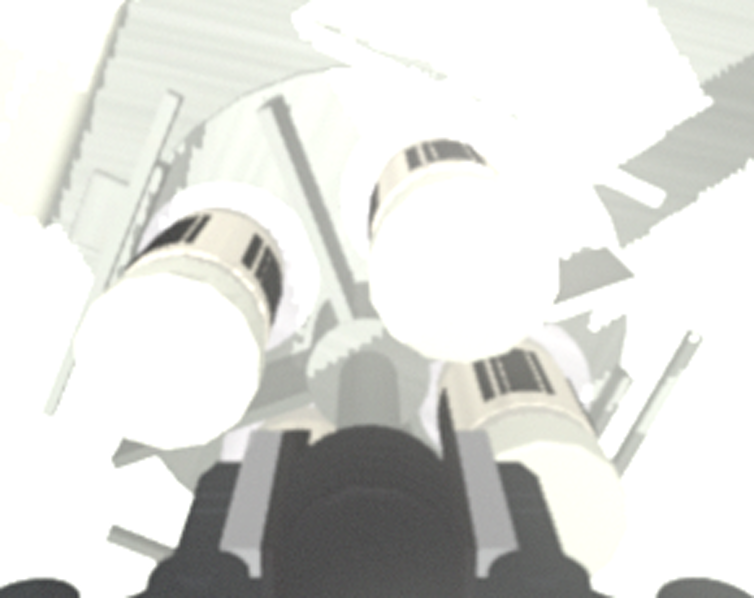

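```bash
python3 -c "
from h import *
im,m=load('w21')
f=lambda x,y:(20+x/3,20+y/3)
A=lambda a,b,z:(lambda p,q:(np.round((p+q)/2,4),'len %.4f ang %.1f'%(np.linalg.norm(q-p),np.degrees(np.arctan2(*(q-p)[1::-1])))))(cast('wrist',a,z,m),cast('wrist',b,z,m))
for z in (.125,.13): print('win top',z,A(f(195,260),f(122,515),z))
for z in (.094,.099): print('win bot',z,A(f(282,255),f(212,488),z))
d=lambda x,y:(140+x/2.6,90+y/2.6)
print('bar',A(d(178,95),d(50,410),.118),A(d(170,90),d(43,410),.118))
print('bar opp',A(d(700,335),d(610,480),.118))
a,b,c,e=[np.array(f(*x)+(1,)) for x in((195,260),(212,488),(282,255),(122,515))]
p=np.cross(np.cross(a,b),np.cross(c,e));p=p[:2]/p[2];print(p,cast('wrist',p,.112,m))
print('base front',A(f(503,200),f(405,480),.01))
print('tab',A(d(92,172),d(128,187),.086))
P=[cast('wrist',d(*x),.154,m) for x in((168,358),(465,270))]
print(P,manip.observe()['ee_pos'])
"
```

```text
win top 0.125 (array([ 0.4866, -0.4632,  0.125 ]), 'len 0.0462 ang -11.3')
win top 0.13 (array([ 0.4852, -0.4606,  0.13  ]), 'len 0.0449 ang -11.3')
win bot 0.094 (array([ 0.4879, -0.4624,  0.094 ]), 'len 0.0486 ang -10.9')
win bot 0.099 (array([ 0.4868, -0.4602,  0.099 ]), 'len 0.0475 ang -10.9')
bar (array([ 0.4968, -0.4079,  0.118 ]), 'len 0.0727 ang -12.4') (array([ 0.4966, -0.4095,  0.118 ]), 'len 0.0735 ang -12.1')
bar opp (array([ 0.5039, -0.2904,  0.118 ]), 'len 0.0372 ang -13.4')
[ 88.02314588 147.21238794] [ 0.486474   -0.46169647  0.112     ]
base front (array([ 0.488, -0.446,  0.01 ]), 'len 0.0798 ang -10.8')
tab (array([ 0.4878, -0.4175,  0.086 ]), 'len 0.0088 ang 79.2')
[array([ 0.50033218, -0.38851556,  0.154     ]), array([ 0.47433838, -0.34331184,  0.154     ])] [ 0.51062215 -0.35089893  0.17211236]
```

Emit:
move_arm(steps=[[[-2, 5, -6], 0.015], [[0, 0, 0], 0], [[0, 0, 0], 0], [[0, 0, 0], 0], [[0, 0, 0], 0], [[0, 0, 0], 0], [[0, 0, 0], 0]])

```text
time: 32.85
ee_pos: [0.5084, -0.3439, 0.1664]
eef_rot: [0.375, -3.101, -0.0]
force: [0.2, -0.1, -4.7]
opening: 0.024
```

```bash
python3 -c "
from h import *
st()"
```

```text
t32.85 p [ 508.4 -343.9  166.4] yawY 103.8 tilt 1.0 q6 -2.52 F [ 0.2 -0.1 -4.7] op 24.0
```

Emit:
move_arm(steps=[[[0, 0, 0], -0.1], [[0, 0, 0], -0.17], [[0, 0, 0], -0.18], [[0, 0, 0], -0.18], [[0, 0, 0], -0.18], [[0, 0, 0], -0.18], [[0, 0, 0], -0.18], [[0, 0, 0], -0.18]])

```text
time: 33.85
ee_pos: [0.5084, -0.3442, 0.1662]
eef_rot: [-1.704, -2.623, -0.018]
force: [-0.6, -0.4, -4.7]
opening: 0.024
```

```bash
python3 -c "
from h import *
st()"
```

```text
t33.85 p [ 508.4 -344.2  166.2] yawY 24.0 tilt 1.0 q6 -1.15 F [-0.6 -0.4 -4.7] op 24.0
```

Target yaw is 13.8°, so -10.2° (-0.178 rad) is left. The arm is still moving a little.

Emit:
move_arm(steps=[[[0, 0, 0], -0.12], [[0, 0, 0], 0]])

```text
time: 34.1
ee_pos: [0.5083, -0.3444, 0.1662]
eef_rot: [-1.865, -2.512, -0.019]
force: [-1.2, -0.2, -5.0]
opening: 0.0238
```

```bash
python3 -c "
from h import *
st()"
```

```text
t34.10 p [ 508.3 -344.4  166.2] yawY 16.8 tilt 1.0 q6 -1.02 F [-1.2 -0.2 -5. ] op 23.8
```

Emit:
move_arm(steps=[[[0, 0, 0], -0.055], [[0, 0, 0], 0], [[0, 0, 0], 0]])

```text
time: 34.48
ee_pos: [0.5084, -0.3444, 0.1662]
eef_rot: [-1.923, -2.468, -0.02]
force: [-0.7, -0.7, -4.7]
opening: 0.0236
```

```bash
python3 -c "
from h import *
look('w22');st()"
```

```text
t34.52 p [ 508.4 -344.4  166.3] yawY 14.1 tilt 1.0 q6 -0.98 F [-0.2  0.2 -5.3] op 23.8
```

View pics/w22.png

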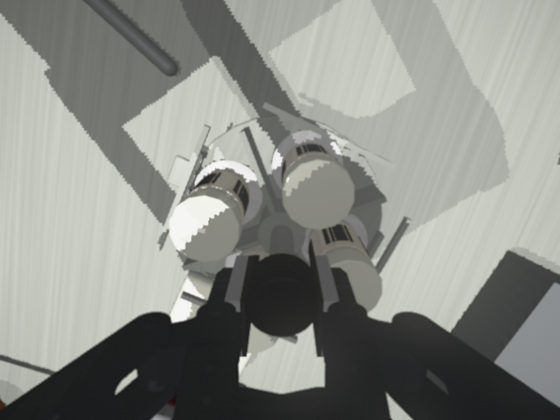

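Emit:
move_arm(steps=[[[0, 0, 0], 0], [[0, 0, 0], 0], [[0, 0, 0], 0], [[0, 0, 0], 0]])

```text
time: 35.02
ee_pos: [0.5084, -0.3444, 0.1662]
eef_rot: [-1.921, -2.47, -0.02]
force: [-0.7, -0.4, -4.7]
opening: 0.0243
```

Emit:
move_arm(steps=[[[0, 0, 0], -0.1], [[0, 0, 0], -0.17], [[0, 0, 0], -0.18], [[0, 0, 0], -0.18], [[0, 0, 0], -0.18], [[0, 0, 0], -0.18], [[0, 0, 0], -0.18], [[0, 0, 0], -0.18]])

```text
time: 36.02
ee_pos: [0.5083, -0.3445, 0.1662]
eef_rot: [-3.068, -0.666, -0.028]
force: [0.2, -0.2, -5.1]
opening: 0.0238
```

Emit:
move_arm(steps=[[[0, 0, 0], -0.12], [[0, 0, 0], 0]])

```text
time: 36.28
ee_pos: [0.5083, -0.3444, 0.1662]
eef_rot: [-3.105, -0.474, -0.029]
force: [0.7, -0.0, -4.6]
opening: 0.0241
```

```bash
python3 -c "
from h import *
st()"
```

```text
t36.27 p [ 508.3 -344.4  166.2] yawY -72.6 tilt 1.0 q6 0.54 F [ 0.7 -0.  -4.6] op 24.1
```

Target is -76.2°.

Emit:
move_arm(steps=[[[0, 0, 0], -0.065], [[0, 0, 0], 0], [[0, 0, 0], 0]])

```text
time: 36.65
ee_pos: [0.5083, -0.3444, 0.1662]
eef_rot: [-3.117, -0.386, -0.028]
force: [-0.0, 0.3, -4.3]
opening: 0.0239
```

```bash
python3 -c "
from h import *
st()"
```

```text
t36.65 p [ 508.3 -344.4  166.2] yawY -75.9 tilt 1.0 q6 0.59 F [-0.   0.3 -4.3] op 23.9
```

Emit:
move_arm(steps=[[[0, 0, 0], 0], [[0, 0, 0], 0], [[0, 0, 0], 0], [[0, 0, 0], 0]])

```text
time: 37.15
ee_pos: [0.5083, -0.3444, 0.1662]
eef_rot: [-3.117, -0.391, -0.028]
force: [0.4, 0.1, -4.1]
opening: 0.0236
```

Emit:
move_arm(steps=[[[0, 0, 0], -0.1], [[0, 0, 0], -0.17], [[0, 0, 0], -0.18], [[0, 0, 0], -0.18], [[0, 0, 0], -0.18], [[0, 0, 0], -0.18], [[0, 0, 0], -0.18], [[0, 0, 0], -0.18]])

```text
time: 38.15
ee_pos: [0.5082, -0.3444, 0.1662]
eef_rot: [2.634, -1.692, 0.022]
force: [0.6, -0.6, -4.6]
opening: 0.0231
```

Emit:
move_arm(steps=[[[0, 0, 0], -0.12], [[0, 0, 0], 0]])

```text
time: 38.4
ee_pos: [0.5082, -0.3444, 0.1662]
eef_rot: [2.523, -1.852, 0.021]
force: [0.0, -0.5, -5.1]
opening: 0.0237
```

```bash
python3 -c "
from h import *
st()"
```

```text
t38.40 p [ 508.2 -344.4  166.2] yawY -162.6 tilt 1.0 q6 2.12 F [ 0.  -0.5 -5.1] op 23.7
```

Emit:
move_arm(steps=[[[0, 0, 0], -0.062], [[0, 0, 0], 0], [[0, 0, 0], 0]])

```text
time: 38.78
ee_pos: [0.5082, -0.3444, 0.1662]
eef_rot: [2.472, -1.918, 0.02]
force: [-0.3, -0.5, -4.3]
opening: 0.0239
```

```bash
python3 -c "
from h import *
look('w23');st()"
```

```text
t38.83 p [ 508.2 -344.4  166.2] yawY -165.6 tilt 1.0 q6 2.18 F [-0.  -0.5 -4.9] op 24.0
```

Emit:
move_arm(steps=[[[0, 0, 0], 0], [[0, 0, 0], 0], [[0, 0, 0], 0], [[0, 0, 0], 0]])

```text
time: 39.33
ee_pos: [0.5082, -0.3444, 0.1662]
eef_rot: [2.474, -1.916, 0.021]
force: [0.5, -1.0, -4.6]
opening: 0.0238
```

View pics/w23.png

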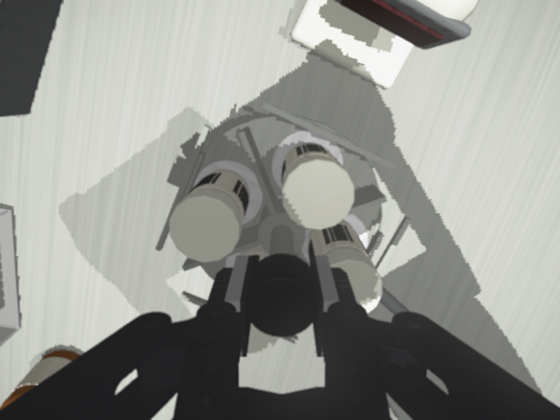

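Emit:
move_arm(steps=[[[0, 15, 15], 0.1], [[0, 35, 15], 0.17], [[0, 45, 5], 0.17], [[0, 45, 0], 0.17], [[0, 45, 0], 0.17], [[0, 45, 0], 0.17], [[0, 45, 0], 0.17], [[0, 45, 0], 0.17]])

```text
time: 40.33
ee_pos: [0.5068, -0.0176, 0.2023]
eef_rot: [3.139, 0.013, 0.031]
force: [0.5, -0.2, -4.2]
opening: 0.0238
```

Emit:
move_arm(steps=[[[0, 45, 0], 0.17], [[0, 45, 0], 0.17], [[0, 45, 0], 0.17], [[0, 45, 0], 0.1], [[0, 45, 0], 0], [[0, 35, 0], 0], [[0, 20, 0], 0], [[0, 0, 0], 0]])

```text
time: 41.32
ee_pos: [0.5051, 0.2743, 0.2034]
eef_rot: [-2.975, -0.997, -0.036]
force: [0.3, -0.1, -4.9]
opening: 0.0241
```

```bash
python3 -c "
from h import *
look('w24');st()"
```

```text
t41.38 p [505.2 273.6 203.5] yawY -53.0 tilt 1.3 q6 1.29 F [ 0.1 -0.1 -4.1] op 23.7
```

View pics/w24.png

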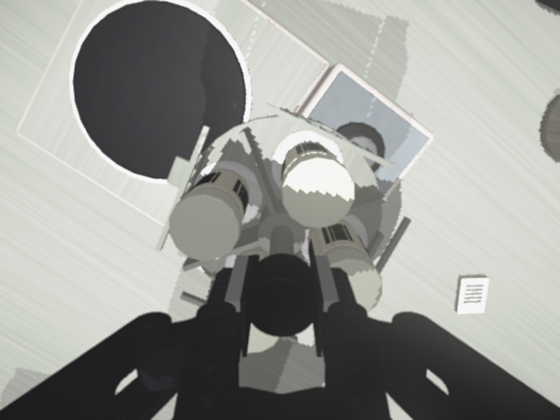

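```bash
python3 -c "
from h import *
im,m=load('w24')
b=(im.max(2)<75).astype(np.uint8)[:200,:260]
n,l,s,c=cv2.connectedComponentsWithStats(b)
i=1+np.argmax(s[1:,4]);cs=max(cv2.findContours((l==i).astype(np.uint8),0,1)[0],key=cv2.contourArea)[:,0]
P=np.array([cast('wrist',p+.0,.03,m)[:2] for p in cs if p[1]>2 and p[0]<170 or (p[1]<60 and p[1]>2)])
A=np.c_[2*P,np.ones(len(P))];x=np.linalg.lstsq(A,(P**2).sum(1),rcond=None)[0];r=np.sqrt(x[2]+x[0]**2+x[1]**2);print(x[:2],r,np.abs(np.hypot(*(P-x[:2]).T)-r).max())
t,mt=load('t5')
b=(t.max(2)<60).astype(np.uint8);b[:, :110]=0;b[:,175:]=0;b[:205]=0;b[262:]=0
cs=max(cv2.findContours(b,0,1)[0],key=cv2.contourArea)[:,0]
P=np.array([cast('top',p+.0,.03,mt)[:2] for p in cs])
A=np.c_[2*P,np.ones(len(P))];x=np.linalg.lstsq(A,(P**2).sum(1),rcond=None)[0];r=np.sqrt(x[2]+x[0]**2+x[1]**2);print(x[:2],r)
"
```

```text
[0.50218358 0.39979292] 0.06404109369674436 0.052582467782032974
[0.50457871 0.39515704] 0.06685028614464783
```

```bash
python3 -c "
from h import *
im,m=load('w24')
b=(im.max(2)<75).astype(np.uint8)[:200,:260]
n,l,s,c=cv2.connectedComponentsWithStats(b)
i=1+np.argmax(s[1:,4]);cs=max(cv2.findContours((l==i).astype(np.uint8),0,1)[0],key=cv2.contourArea)[:,0]
P=np.array([cast('wrist',p+.0,.03,m)[:2] for p in cs if p[1]>2])
for k in range(15):
  A=np.c_[2*P,np.ones(len(P))];x=np.linalg.lstsq(A,(P**2).sum(1),rcond=None)[0];r=np.sqrt(x[2]+x[0]**2+x[1]**2)
  e=np.abs(np.hypot(*(P-x[:2]).T)-r);P=P[e<max(.001,np.percentile(e,90))]
print(x[:2],r,e.max(),len(P))
"
```

```text
[0.50455127 0.39659449] 0.06796364745744977 0.0009876711633911572 455
```

Emit:
move_arm(steps=[[[0, 25, 0], 0], [[0, 35, 0], 0], [[0, 35, 0], 0], [[0, 22, -10], 0], [[0, 3, -20], 0], [[0, 0, -10], 0], [[0, 0, 0], 0]])

```text
time: 42.25
ee_pos: [0.5071, 0.3892, 0.1601]
eef_rot: [2.983, 0.986, 0.033]
force: [0.3, -0.8, -4.1]
opening: 0.0239
```

```bash
python3 -c "
from h import *
look('w25');st()"
```

```text
t42.30 p [507.3 389.2 160.7] yawY -53.4 tilt 1.2 q6 1.47 F [ 0.4 -0.6 -4.9] op 23.8
```

View pics/w25.png

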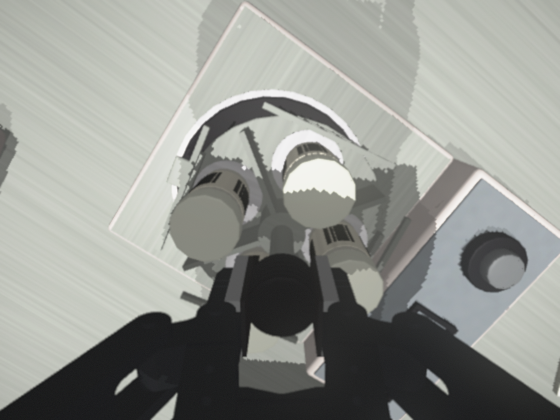

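Emit:
move_arm(steps=[[[-3, 7, -10], 0], [[0, 0, -10], 0], [[0, 0, -8], 0], [[0, 0, -4], 0], [[0, 0, 0], 0]])

```text
time: 42.92
ee_pos: [0.5045, 0.3961, 0.1274]
eef_rot: [-2.983, -0.985, -0.036]
force: [-0.7, 1.0, -4.6]
opening: 0.0239
```

```bash
python3 -c "
from h import *
look('w26');st()"
```

```text
t42.98 p [504.6 396.2 127.6] yawY -53.5 tilt 1.3 q6 1.48 F [ 1.   0.3 -4.5] op 23.8
```

View pics/w26.png

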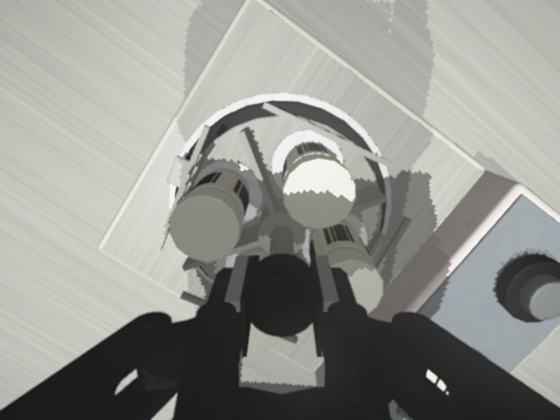

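Position is good. I'll lower the last ~10 mm until contact.

Emit:
move_arm(steps=[[[0, 0, -4], 0], [[0, 0, -3], 0], [[0, 0, -2], 0], [[0, 0, 0], 0]])

```text
time: 43.48
ee_pos: [0.5048, 0.3963, 0.1186]
eef_rot: [-2.983, -0.985, -0.038]
force: [0.9, 0.1, -4.4]
opening: 0.0241
```

Emit:
move_arm(steps=[[[0, 0, -1], 0], [[0, 0, 0], 0]])

```text
time: 43.72
ee_pos: [0.5053, 0.3963, 0.1183]
eef_rot: [-2.982, -0.984, -0.04]
force: [-0.9, 0.7, -4.0]
opening: 0.0241
```

Emit:
move_arm(steps=[[[0, 0, -2], 0], [[0, 0, 0], 0]])

```text
time: 43.98
ee_pos: [0.5058, 0.3962, 0.1182]
eef_rot: [-2.983, -0.984, -0.043]
force: [-1.1, 0.4, -4.0]
opening: 0.0241
```

Emit:
move_arm(steps=[[[-1, 0, -3], 0], [[0, 0, -1], 0]])

```text
time: 44.22
ee_pos: [0.5063, 0.3961, 0.118]
eef_rot: [-2.983, -0.984, -0.051]
force: [-3.7, -0.6, 2.5]
opening: 0.0239
```

Emit:
move_arm(steps=[[[0, 0, 0], 0], [[0, 0, 0], 0], [[0, 0, 0], 0]], grip=60)

```text
time: 44.6
ee_pos: [0.5064, 0.3963, 0.118]
eef_rot: [-2.983, -0.984, -0.052]
force: [-0.1, 0.8, -0.1]
opening: 0.0603
```

Emit:
move_arm(steps=[[[0, 0, 15], 0], [[0, 0, 40], 0], [[0, 0, 50], 0], [[-15, -15, 30], 0], [[-25, -30, 0], 0], [[-20, -20, 0], 0], [[0, 0, 0], 0]])

```text
time: 45.48
ee_pos: [0.4443, 0.3296, 0.2636]
eef_rot: [-2.982, -0.984, -0.059]
force: [0.0, 0.9, 0.3]
opening: 0.0604
```

```bash
python3 -c "
from h import *
look('w27');st()"
```

```text
t45.52 p [444.9 330.1 263.5] yawY -53.5 tilt 2.2 q6 1.44 F [-0.5  0.5 -0.2] op 59.9
```

View pics/w27.png

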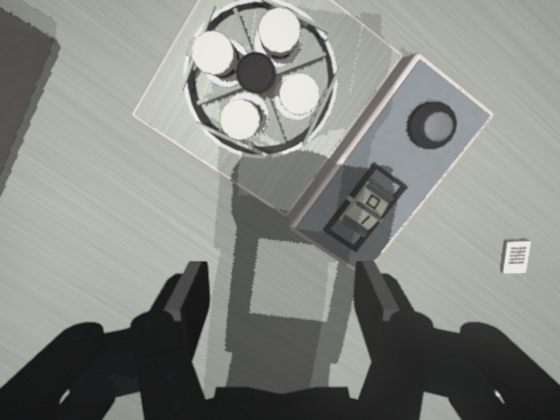

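```bash
python3 -c "
from h import *
im,m=load('w27')
crop(im,280,40,510,280,2.4,'pics/w27c.png');crop(im,120,0,400,200,2.8,'pics/w27d.png')
print('knob',cast('wrist',(255,73),.136,m))
for uv in ((279,31),(215,54),(240,119),(298,96)): print(cast('wrist',uv,.1,m))"
```

```text
knob [0.50561673 0.39590653 0.136     ]
[0.54124899 0.40195659 0.1       ]
[0.49944153 0.43124818 0.1       ]
[0.47109458 0.38835944 0.1       ]
[0.51224107 0.36218701 0.1       ]
```

View pics/w27c.png

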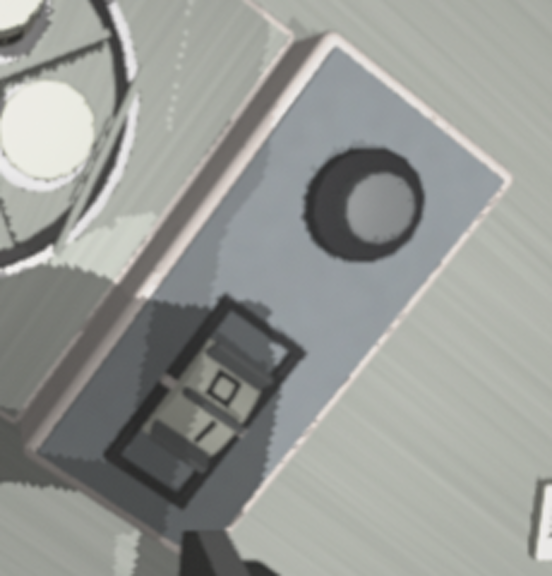

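View pics/w27d.png

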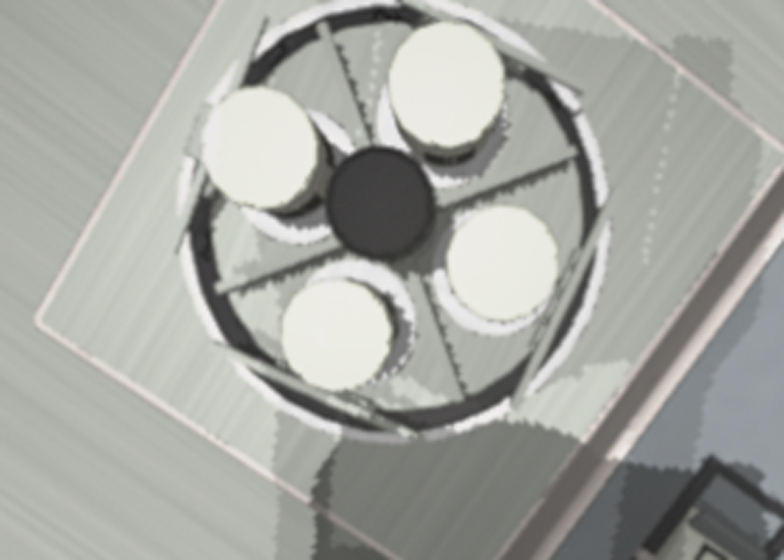

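```bash
python3 -c "
from h import *
im,m=load('w27')
f=lambda x,y:(280+x/2.4,40+y/2.4)
C=[cast('wrist',f(*p),.06,m) for p in((227,297),(305,352),(183,508),(105,455))]
print('slot',np.round(C,4),np.mean(C,0))
for n,p in dict(r0=(240,362),r1=(217,407),r2=(183,440),num0=(225,388),num1=(203,432)).items(): print(n,cast('wrist',f(*p),.074,m))
k=cast('wrist',f(382,207),.082,m);print('key',k, 'keyring z60',cast('wrist',f(364,204),.062,m))
P=[cast('wrist',f(*p),.06,m) for p in((335,37),(510,180),(30,450))];print('pod corners',P)
a=P[0]-P[2];print(np.degrees(np.arctan2(a[1],a[0])),np.linalg.norm(a));a=P[0]-P[1];print(np.degrees(np.arctan2(a[1],a[0])),np.linalg.norm(a))
a=C[0]-C[3];print(np.degrees(np.arctan2(a[1],a[0])));a=C[1]-C[2];print(np.degrees(np.arctan2(a[1],a[0])))
print(m['cam_to_world'][:3,3])
print(np.round(cast('top',(186.6,242),.07),4))
"
```

```text
slot [[0.5079 0.2673 0.06  ]
 [0.5096 0.2284 0.06  ]
 [0.4302 0.2251 0.06  ]
 [0.4293 0.2653 0.06  ]] [0.46925659 0.24652124 0.06      ]
r0 [0.49163252 0.25164888 0.074     ]
r1 [0.47290993 0.24723447 0.074     ]
r2 [0.45493163 0.24926558 0.074     ]
num0 [0.48048616 0.24964115 0.074     ]
num1 [0.46201419 0.2451052  0.074     ]
key [0.56489539 0.2505754  0.082     ] keyring z60 [0.56559963 0.24911541 0.062     ]
pod corners [array([0.6037252 , 0.29689432, 0.06      ]), array([0.60618006, 0.20964842, 0.06      ]), array([0.41311549, 0.29100102, 0.06      ])]
1.7709156100223407 0.1907007965451055
91.61171710413602 0.08728043088079393
1.4218605259929966
2.3568724683938997
[0.50111637 0.37363299 0.40166504]
[0.4691 0.2421 0.07  ]
```

Emit:
move_arm(steps=[[[4, -15, 0], 0.16], [[4, -20, -10], 0.16], [[4, -20, -15], 0.16], [[4, -20, -15], 0.16], [[4, -20, -15], 0.16], [[4, -10, -5], 0.15], [[0, 0, 0], 0], [[0, 0, 0], 0]])

```text
time: 46.52
ee_pos: [0.4739, 0.2257, 0.2039]
eef_rot: [-2.158, -2.254, -0.054]
force: [-0.2, 0.8, -0.3]
opening: 0.0602
```

```bash
python3 -c "
from h import *
im,_=look('w28');st()"
```

```text
t46.58 p [473.8 225.8 203.9] yawY 2.5 tilt 2.3 q6 0.23 F [-0.3  0.2 -0.5] op 60.0
```

View pics/w28.png

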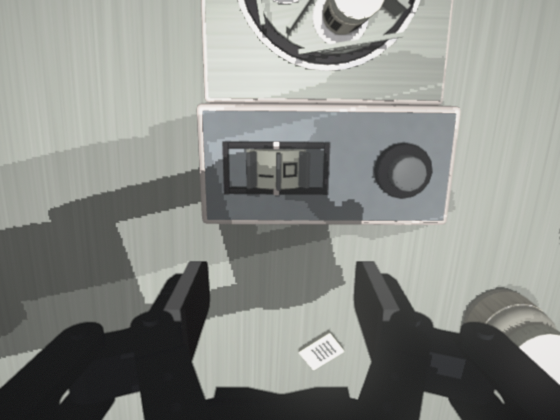

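```bash
python3 -c "
from h import *
im,m=load('w28')
crop(im,190,90,470,235,2.8,'pics/w28c.png')"
```

```text
(no output)
```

View pics/w28c.png

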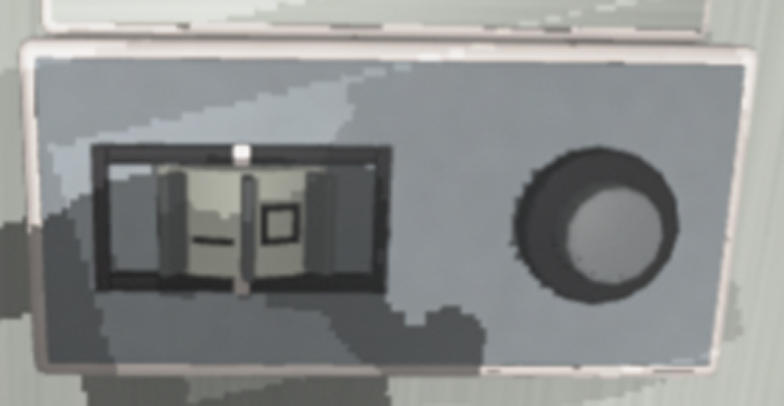

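```bash
python3 -c "
from h import *
im,m=load('w28')
f=lambda x,y:(190+x/2.8,90+y/2.8)
a=cast('wrist',f(241,155),.0605,m);b=cast('wrist',f(241,285),.0605,m);print('marks',a,b)
C=[cast('wrist',f(*p),.06,m) for p in((92,147),(391,147),(386,292),(97,292))];print('slot',np.round(C,4),np.mean(C,0))
c=np.mean(C,0)
for off in(0,18):
  print(off)
  for k in(-2,-1,0,1,2):
    t=np.radians(36*k+off)
    q=[]
    for r in(38,29):
      u=proj('wrist',[c[0]+r*1e-3*np.sin(t),c[1],.04+r*1e-3*np.cos(t)],m);q.append(np.round((u-[190,90])*2.8))
    print(36*k+off,q)
print('cam',m['cam_to_world'][:3,3]); print('key',cast('wrist',f(613,235),.082,m),cast('wrist',f(597,225),.0605,m))
P=[cast('wrist',f(*p),.06,m) for p in((22,45),(755,50),(715,372),(38,372))];print(np.round(P,4),np.mean(P,0))
"
```

```text
marks [0.46899445 0.2647993  0.0605    ] [0.47041699 0.22905707 0.0605    ]
slot [[0.4291 0.2652 0.06  ]
 [0.5091 0.2686 0.06  ]
 [0.5107 0.2286 0.06  ]
 [0.4306 0.2253 0.06  ]] [0.46988926 0.24693144 0.06      ]
0
-72 [array([112., 210.]), array([144., 210.])]
-36 [array([156., 225.]), array([178., 220.])]
0 [array([241., 233.]), array([242., 227.])]
36 [array([326., 231.]), array([305., 226.])]
72 [array([370., 221.]), array([339., 218.])]
18
-54 [array([128., 218.]), array([156., 215.])]
-18 [array([196., 230.]), array([208., 224.])]
18 [array([287., 234.]), array([275., 227.])]
54 [array([355., 227.]), array([327., 222.])]
90 [array([372., 214.]), array([341., 213.])]
cam [0.46869552 0.29749814 0.34212204]
key [0.56408691 0.25122659 0.082     ] [0.5671749 0.2499809 0.0605   ]
[[0.4108 0.291  0.06  ]
 [0.6037 0.2985 0.06  ]
 [0.607  0.2089 0.06  ]
 [0.414  0.2013 0.06  ]] [0.50887918 0.24993159 0.06      ]
```

Emit:
move_arm(steps=[[[7, 10, -20], 0], [[7, 10, -40], 0], [[0, 0, -30], 0], [[0, 0, -5], 0], [[0, 0, 0], 0]], grip=45)

```text
time: 47.2
ee_pos: [0.4889, 0.2494, 0.1098]
eef_rot: [-2.167, -2.248, -0.061]
force: [-0.1, -0.4, 0.2]
opening: 0.0448
```

```bash
python3 -c "
from h import *
im,_=look('w29');st()"
```

```text
t47.25 p [489.  249.4 110. ] yawY 2.1 tilt 2.5 q6 0.26 F [-0.2  0.3  0.5] op 45.1
```

View pics/w29.png

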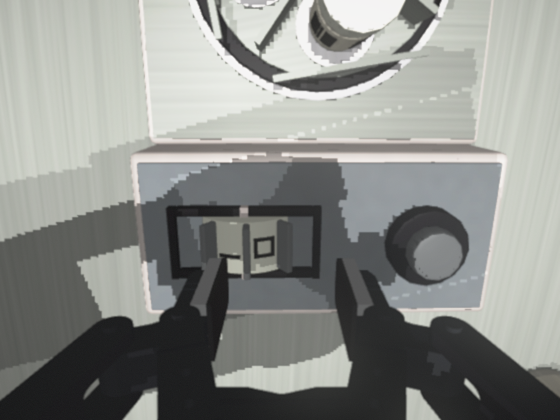

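Emit:
move_arm(steps=[[[0, -2, -14], 0], [[0, 0, -10], 0], [[0, 0, -4], 0], [[0, 0, 0], 0]])

```text
time: 47.75
ee_pos: [0.4897, 0.2474, 0.0821]
eef_rot: [-2.169, -2.248, -0.066]
force: [-0.6, 0.2, -1.1]
opening: 0.0451
```

```bash
python3 -c "
from h import *
im,_=look('w30');st();crop(im,150,170,400,340,3,'pics/w30c.png')"
```

```text
t47.80 p [489.8 247.4  82.2] yawY 2.0 tilt 2.6 q6 0.26 F [-0.1 -0.  -0.1] op 45.2
```

View pics/w30c.png

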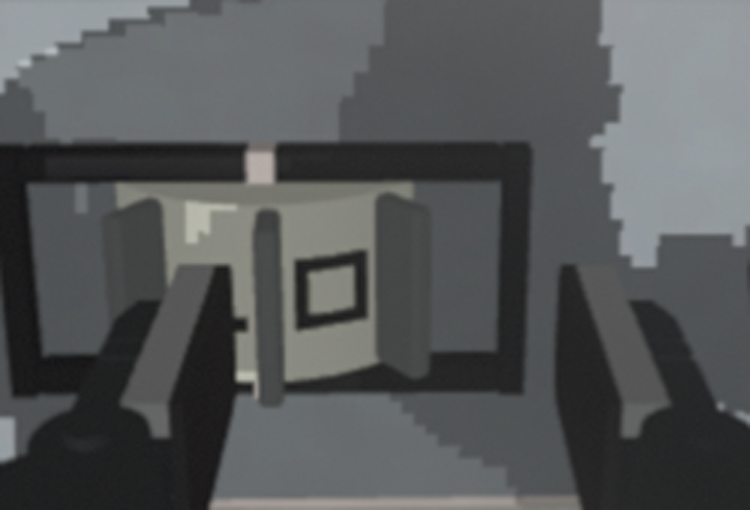

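Emit:
move_arm(steps=[[[-1, 0, -5], 0], [[0, 0, -1], 0], [[0, 0, 0], 0]])

```text
time: 48.18
ee_pos: [0.4889, 0.2475, 0.0762]
eef_rot: [-2.169, -2.248, -0.067]
force: [-0.6, 0.9, 0.2]
opening: 0.0448
```

Emit:
move_arm(steps=[[[4, 0, 0], 0], [[3, 0, 0], 0], [[3, 0, 0], 0], [[0, 0, 0], 0]])

```text
time: 48.68
ee_pos: [0.5, 0.2475, 0.0765]
eef_rot: [-2.169, -2.249, -0.067]
force: [-0.5, -0.2, -0.3]
opening: 0.0444
```

```bash
python3 -c "
from h import *
im,_=look('w31');st();crop(im,150,170,400,340,3,'pics/w31c.png')"
```

```text
t48.73 p [499.8 247.5  76.5] yawY 2.0 tilt 2.6 q6 0.25 F [ 0.  -0.7  0.3] op 45.0
```

View pics/w31c.png

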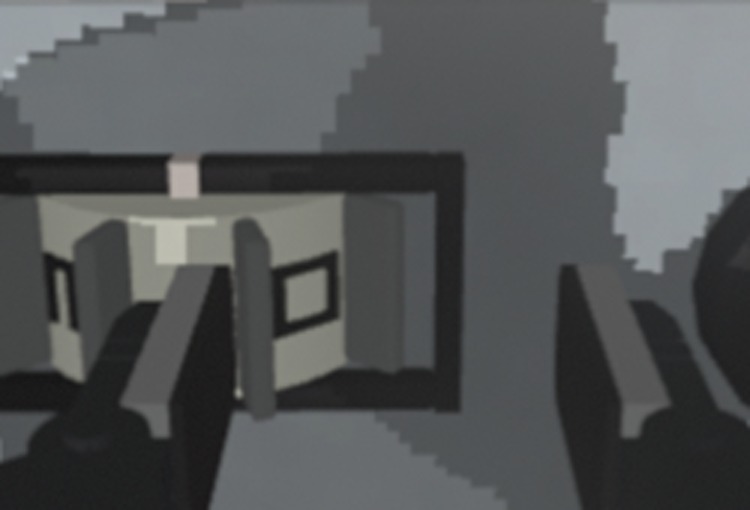

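Emit:
move_arm(steps=[[[-1, 0, 10], 0], [[0, 0, 10], 0], [[-15, 0, 0], 0], [[-9, 0, 0], 0], [[0, 0, 0], 0]])

```text
time: 49.35
ee_pos: [0.4725, 0.2476, 0.0985]
eef_rot: [-2.169, -2.249, -0.068]
force: [0.3, 0.0, 0.5]
opening: 0.045
```

```bash
python3 -c "
from h import *
im,_=look('w32');st();crop(im,150,170,400,340,3,'pics/w32c.png')"
```

```text
t49.40 p [472.8 247.6  98.4] yawY 2.1 tilt 2.7 q6 0.27 F [0.5 0.6 0.5] op 44.8
```

View pics/w32c.png

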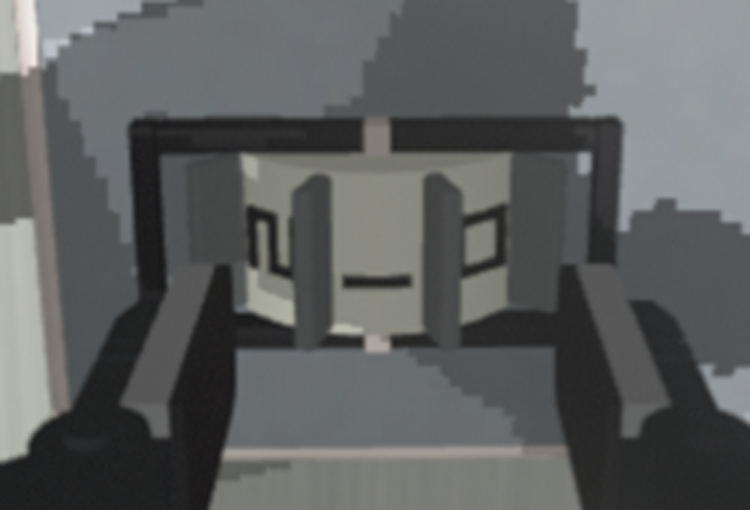

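Emit:
move_arm(steps=[[[0, 0, -12], 0], [[0, 0, -8], 0], [[0, 0, -2], 0], [[0, 0, 0], 0]])

```text
time: 49.9
ee_pos: [0.4728, 0.2474, 0.0738]
eef_rot: [-2.169, -2.248, -0.066]
force: [-0.0, 0.3, -1.3]
opening: 0.0451
```

Emit:
move_arm(steps=[[[2, 0, 3], 0], [[4, 0, 0], 0], [[4, 0, 0], 0], [[4, 0, 0], 0], [[4, 0, 0], 0], [[3, 0, 0], 0], [[0, 0, 0], 0]])

```text
time: 50.78
ee_pos: [0.4958, 0.2475, 0.0777]
eef_rot: [-2.169, -2.248, -0.067]
force: [0.1, 0.6, -0.4]
opening: 0.0446
```

Emit:
move_arm(steps=[[[2, 0, 0], 0], [[0, 0, 0], 0], [[-1, 0, 10], 0], [[0, 0, 8], 0], [[-14, 0, 0], 0], [[-9, 0, 0], 0], [[0, 0, 0], 0]])

```text
time: 51.65
ee_pos: [0.4717, 0.2476, 0.0974]
eef_rot: [-2.169, -2.249, -0.068]
force: [0.3, 0.7, 0.4]
opening: 0.0451
```

```bash
python3 -c "
from h import *
im,_=look('w33');st();crop(im,150,170,400,340,3,'pics/w33c.png')"
```

```text
t51.70 p [472.  247.5  97.4] yawY 2.0 tilt 2.7 q6 0.27 F [-0.8 -0.2 -0.4] op 44.8
```

View pics/w33c.png

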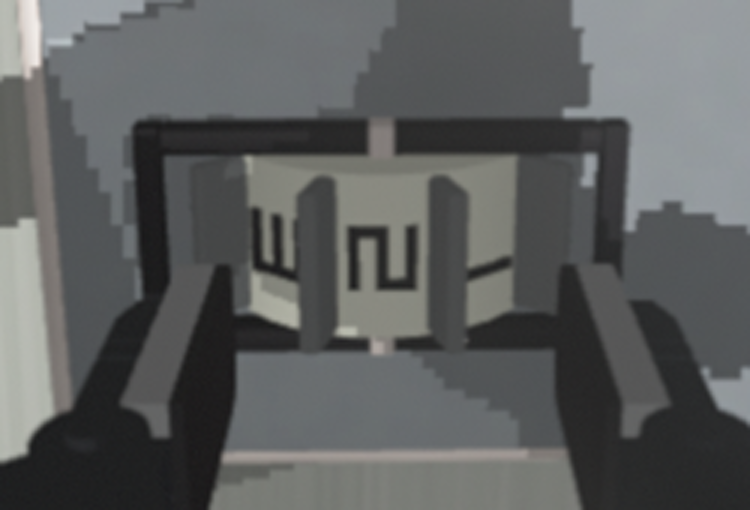

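The wheel now shows 2, and 3 is next. I'll repeat the push.

Emit:
move_arm(steps=[[[0, 0, -12], 0], [[0, 0, -6], 0], [[0, 0, 0], 0]])

```text
time: 52.08
ee_pos: [0.472, 0.2474, 0.0773]
eef_rot: [-2.169, -2.248, -0.067]
force: [-0.1, 0.0, 0.6]
opening: 0.0452
```

Emit:
move_arm(steps=[[[3, 0, 0], 0], [[4, 0, 0], 0], [[4, 0, 0], 0], [[4, 0, 0], 0], [[4, 0, 0], 0], [[4, 0, 0], 0], [[0, 0, 0], 0]])

```text
time: 52.95
ee_pos: [0.4972, 0.2474, 0.0777]
eef_rot: [-2.169, -2.248, -0.067]
force: [0.1, 1.1, -0.2]
opening: 0.0452
```

Emit:
move_arm(steps=[[[1, 0, 0], 0], [[0, 0, 0], 0], [[-1, 0, 10], 0], [[0, 0, 8], 0], [[-14, 0, 0], 0], [[-10, 0, 0], 0], [[0, 0, 0], 0]])

```text
time: 53.82
ee_pos: [0.4709, 0.2475, 0.0974]
eef_rot: [-2.169, -2.248, -0.068]
force: [-0.2, -0.4, 0.4]
opening: 0.0449
```

```bash
python3 -c "
from h import *
im,_=look('w34');st();crop(im,150,170,400,340,3,'pics/w34c.png')"
```

```text
t53.88 p [471.3 247.5  97.4] yawY 2.0 tilt 2.7 q6 0.27 F [0.8 0.  0.9] op 45.0
```

View pics/w34c.png

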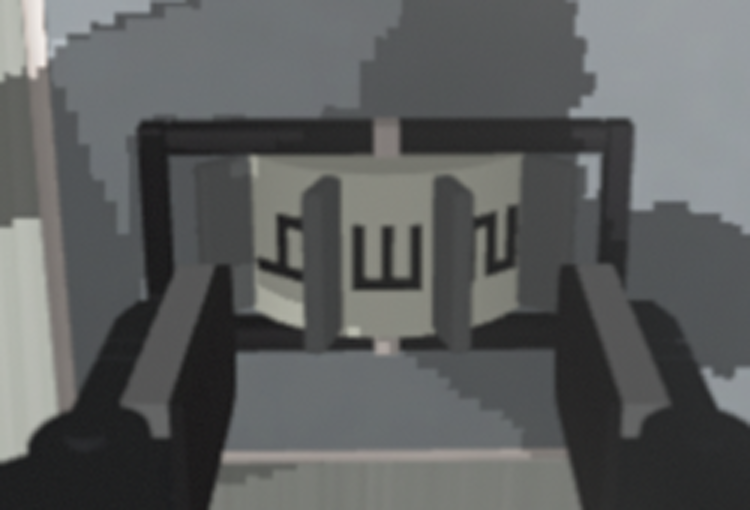

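It shows 3. One more push to reach 4.

Emit:
move_arm(steps=[[[0, 0, -12], 0], [[0, 0, -6], 0], [[0, 0, 0], 0]])

```text
time: 54.25
ee_pos: [0.4713, 0.2473, 0.0774]
eef_rot: [-2.169, -2.248, -0.066]
force: [0.0, -0.1, -0.4]
opening: 0.0449
```

Emit:
move_arm(steps=[[[3, 0, 0], 0], [[4, 0, 0], 0], [[4, 0, 0], 0], [[4, 0, 0], 0], [[4, 0, 0], 0], [[4, 0, 0], 0], [[1, 0, 0], 0], [[0, 0, 0], 0]])

```text
time: 55.25
ee_pos: [0.4976, 0.2473, 0.0777]
eef_rot: [-2.169, -2.247, -0.067]
force: [-0.3, -0.4, 0.8]
opening: 0.045
```

Emit:
move_arm(steps=[[[1, 0, 0], 0], [[0, 0, 0], 0], [[-1, 0, 10], 0], [[0, 0, 15], 0], [[-14, 0, 10], 0], [[-10, 0, 0], 0], [[0, 0, 0], 0]])

```text
time: 56.12
ee_pos: [0.4715, 0.2475, 0.1162]
eef_rot: [-2.169, -2.248, -0.069]
force: [-0.4, -0.5, -0.5]
opening: 0.0447
```

```bash
python3 -c "
from h import *
im,_=look('w35');st();crop(im,150,150,480,320,2.4,'pics/w35c.png')"
```

```text
t56.17 p [471.8 247.5 116.2] yawY 2.0 tilt 2.7 q6 0.27 F [-0.1 -0.1  0.8] op 44.8
```

View pics/w35c.png

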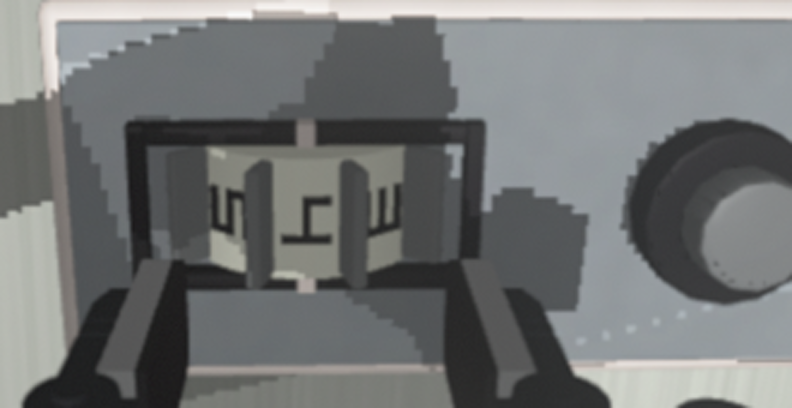

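Emit:
move_arm(steps=[[[10, 0, 25], 0], [[25, 0, 15], 0], [[25, 1, 0], 0], [[25, 1, 0], 0], [[8, 1, 0], 0], [[0, 0, 0], 0], [[0, 0, 0], 0]], grip=0, grip_force=30)

```text
time: 57.05
ee_pos: [0.5661, 0.2503, 0.155]
eef_rot: [-2.168, -2.247, -0.064]
force: [0.0, -0.1, -0.1]
opening: 0.0006
```

```bash
python3 -c "
from h import *
im,_=look('w36');st()"
```

```text
t57.10 p [566.1 250.3 155.1] yawY 2.0 tilt 2.6 q6 0.23 F [0.1 0.2 0.1] op 0.2
```

View pics/w36.png

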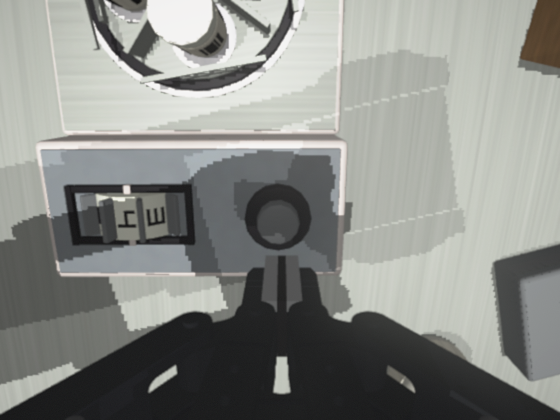

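```bash
python3 -c "
from h import *
im,m=load('w36')
print(cast('wrist',(281,224),.082,m))"
```

```text
[0.56637888 0.25138364 0.082     ]
```

Emit:
move_arm(steps=[[[-1, 0, -20], 0], [[0, 0, -22], 0], [[0, 0, -8], 0], [[0, 0, 0], 0]])

```text
time: 57.6
ee_pos: [0.5636, 0.2507, 0.1055]
eef_rot: [-2.167, -2.249, -0.067]
force: [-0.2, -0.1, -0.2]
opening: -0.0001
```

Emit:
move_arm(steps=[[[2, 0, -8], 0], [[0, 0, -5], 0], [[0, 0, 0], 0]])

```text
time: 57.98
ee_pos: [0.5662, 0.2509, 0.0932]
eef_rot: [-2.168, -2.25, -0.069]
force: [0.2, -0.6, 0.8]
opening: 0.0001
```

Emit:
move_arm(steps=[[[0, 0, -5], 0], [[0, 0, -4], 0], [[0, 0, -3], 0]])

```text
time: 58.35
ee_pos: [0.567, 0.2512, 0.0833]
eef_rot: [-2.169, -2.251, -0.073]
force: [-16.6, -6.8, 47.2]
opening: 0.0001
```

Emit:
move_arm(steps=[[[0, 0, 8], 0], [[0, 0, 20], 0], [[0, 0, 40], 0], [[0, 0, 40], 0], [[-15, -20, 30], 0], [[-25, -30, 20], 0], [[-20, -30, 0], 0], [[0, 0, 0], 0]])

```text
time: 59.35
ee_pos: [0.5044, 0.169, 0.2451]
eef_rot: [-2.168, -2.252, -0.072]
force: [-0.0, 0.3, -0.2]
opening: -0.0
```

```bash
python3 -c "
from h import *
im,_=look('w37');st();t,_=look('t37','top');crop(t,100,140,320,280,3.5,'pics/t37c.png')"
```

```text
t59.40 p [505.  169.7 245.1] yawY 2.2 tilt 2.8 q6 0.12 F [-0.5 -0.6 -0.4] op -0.2
```

View pics/w37.png

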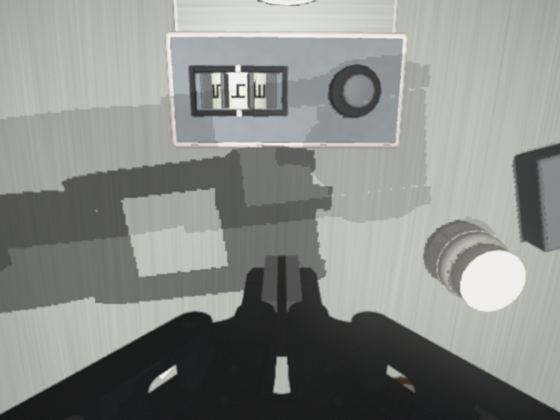

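View pics/t37c.png

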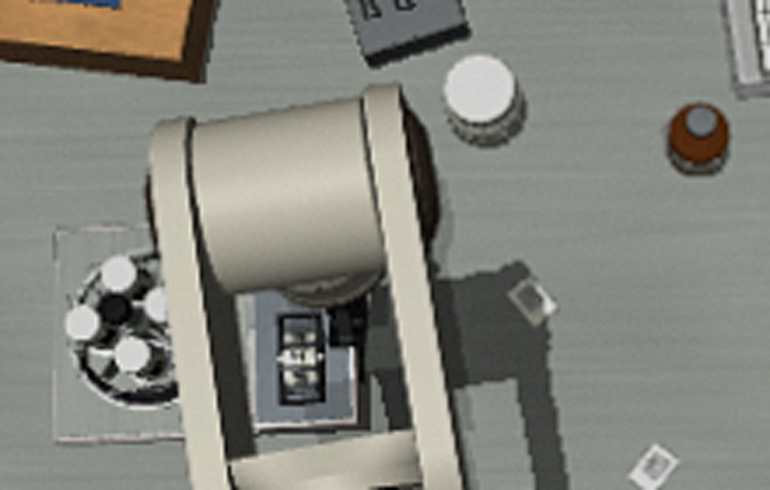

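```bash
python3 -c "
from h import *
st();print(manip.job_done())"
```

```text
t59.45 p [505.3 170.2 244.8] yawY 2.2 tilt 2.8 q6 0.12 F [-0.1 -0.3  0.4] op -0.2
the job is handed in; nothing more can be done
None
```

I completed every step in the order asked and handed the job in at about 59 s; I was given no verdict.

**What was done**
- **Pots:** all four are in their own places in the carrier.
- **Scanner:** I lifted the carrier by its knob and showed sides 1 to 4, turning clockwise, for about 0.75 s or more each. Each side was within about 1–2° of square, at window height and roughly 5.8 cm away. That is inside the 3–12 cm range but closer than the suggested 7–8 cm.
- **Station:** the carrier was set down on the black plate, and the wheel was rolled ridge by ridge to 4. The start key was then pressed to its stop and released.

**Last checks**
- The carrier's knob was within about 1–2 mm of the plate centre, and all four pots were standing in it.
- The wheel shows 4 at its marks, and the key appears to be back up.
- The reagent bottle and the jar are standing, and the gripper is clear of everything.

**Doubts**
- **Key force:** the press peaked at about 47 N at the wrist. I made it with the closed fingertips, but it is above the 40 N limit set for the arm and the gripper's body.
- **Wheel start:** I first saw the wheel half-way between 0 and 1, not resting on a number. My first push clicked it into 1, and it rested on each number after that.
- **Tool tilt:** the tool had slowly tilted by about 2.8° by the end.
- **Carrier knock:** the possible knock to the carrier was never seen.

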